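Start the self-tapping stud in the soap-mould lid

TASK

Use the orange-handled key to drive the square-headed self-tapping stud into the lid of the wooden soap mould: seat the key on the stud and turn it clockwise, pressing down firmly all the while so that the thread bites instead of stripping, until the stud's flange sits flush on the lid; do not crush the lid's soft seal by pushing it down as far as 3 mm, and do not keep turning once the flange is home. Then take the key off and stand it upright on the cork mat, leaving the amber bottle, the green-lidded jar and the orange scoop where they are.

Things in the scene. Friction and masses are not known exactly. Their poses are not given: they have to be found in the camera images.
- key_grip (a point): Middle of the key's flat orange handle, 70 mm above its foot. The handle is 54 mm wide along this point's x, 12 mm thick along its y, 54 mm tall (40 to 94 mm above the foot): pinch it across y. z up. Below it a round neck (26 mm diameter, 30 to 40 mm up) and a dark steel 34 x 34 mm square body 30 mm tall. Loose, about 0.12 kg, stands upright on its foot
- key_mouth (a point): Centre of the socket's mouth in the underside of the key's foot, 70 mm below key_grip; same axes. The socket is a square hole 18 x 18 mm, sides parallel to x and y, 13 mm deep, with a 3 mm chamfer at the mouth
- key_seat (a point): Centre of the socket's ceiling, 13 mm above key_mouth (it rests on the stud's head when the key is fully seated); same axes
- stud_top (a point): Centre of the top of the stud's square steel head, 16 x 16 mm, 14 mm tall, sides parallel to this point's x and y: the key fits in any of four yaws with 1 mm play all round (about 0.13 rad of turning play). Under it a round flange, 30 mm diameter, 4 mm thick, its underside 4.5 mm above the lid at the start. z up. Turns and sinks with the stud
- stud (a joint): Turn of the stud, rad, clockwise from above positive; starts at 0 to 0.6; takes 0.15 N m. Thread leads 12 mm a turn: depth never exceeds 1.91 mm x this value, so home is at 2.4 rad. It sinks only while pushed down with over 13 N; with less it spins in place, and is stripped once depth lags some 3 mm behind. Past 4.2 rad it is stripped too
- stud_depth (a joint): How far the stud has gone into the lid, m: 0 at the start, 0.0045 with the flange flush on the lid (a firm stop)
- lid (a joint): How far the lid is pushed down into its rubber seal, m: 0 at rest, springs back, 1 mm per 8 N; must stay under 0.003 (about 24 N)
- mould: Wooden soap mould, fixed, 150 mm (x) x 110 mm (y); origin under its centre on the table. Its plywood lid's top is 62 mm above the table with the stud at the middle, so the stud's top starts at about 85 mm
- mat: Round cork mat, 120 mm diameter, 4 mm thick, fixed; origin at the centre of its underside. The key stands on it at the start and must stand on it at the end
- amber_bottle: Dark amber bottle, 45 mm wide, 104 mm tall, loose, origin under its centre; leave alone
- green_jar: Glass jar with a green lid, 60 mm wide, 78 mm tall, loose, origin under its centre; leave alone
- scoop: Orange dosing scoop lying flat, 131 x 55 x 24 mm, handle to its -x, loose, origin under its middle; leave alone
Not all that is in view belongs to the job. Leave any blue or turquoise look-alike of the part that bears key_grip alone.

How it is judged:
By the outcome, as a careful person would: the job done as asked, in the order asked, and still so for the second after the job is handed in, with the robot touching nothing.
It also fails if it takes over 67 s, if anything falls off the work surface, if the arm or the gripper's body presses on something with over 40 N, if the wrist force passes 120 N, or if a joint passes its speed limit or range.

ROBOT

A 6-joint arm with a two-finger parallel gripper is mounted at the origin on the work surface; the furniture and walls round the work are solid. World frame = base frame: x ahead of the robot, y to its left, z up, the work surface at z = 0. Lengths are in m, angles in rad, forces in N, time in s.
With the tool pointing down it reaches from about 0.325 to 0.9 m from the base axis. Payload 3.5 kg.
Tool frame: the origin (TCP) lies at the very end of the fingers, on their centre line; the grasp point (between the pads) lies 19 mm behind it; z points along the fingers, y is the direction in which the jaws open and shut (so a half turn about z gives the same grasp; the last joint's range is limited). The gripper opens to 85 mm and grips with 20 to 120 N. Pads are 22 mm wide; open, the fingers measure 114 mm over their backs; the gripper's body (76 mm by 85 mm) begins 54 mm behind the grasp point. The pads swing forward as they close: fully open they stand 13 mm farther back than shut.
Start: joints at [1.143, 0.276, -0.026, 1.268, 0, 1.467], TCP at [0.199, 0.592, 0.231] pointing down, gripper open.
Joint ranges: [-3.12, 3.12], [-0.85, 1.88], [-1.08, 1.24], [-1.95, 2.15], [-1.57, 1.53], [-3.14, 3.14]. Speed limits (rad/s): [2.57, 2.57, 3.14, 3.14, 3.14, 3.14].

INTERFACE

Orientations are given as [roll, pitch, yaw] about the fixed x, y, z axes, in that order (R = Rz(yaw) Ry(pitch) Rx(roll)).
In Python, from rig import observe, get_image, finish_job gives the robot as it stands. The module is installed in compiled form; this text tells all that it offers.
- The arm moves only by the tool drive_tool, never from a script. Its argument "targets" is a list of rows, each an object with "xyz": the shift along the tool's x, y, z in m, a list of three; "dr": the turn, a rotation vector about the tool's x, y, z in rad, a list of three; "grip": the closure, from 0 (fully open) to 1 (shut). A call has 1 to 10 rows; each row shifts and turns the commanded pose from where the row before left it, along the tool's axes as they then stand; what a row does not reach is not made up. A row lasts 1/8 s, in which the tool goes at most 62.5 mm and 10.7 degrees, less where a joint would pass 70% of its speed; a pose out of reach is approached as far as the arm can. A call is refused whole if a number of a shift passes 0.0625 or a number of a turn 0.188, either way. A call with a gripper value outside its range is refused whole. The fingers move at their own pace and stop on an object; "newtons" is the grip in N (left out, the last holds). Time passes only in rows, so rows that do not move let the fingers close. It gives the time, the measured TCP pose, the force and the opening at its end, in the units of the state.
- observe(): the state, without advancing time (a new reading comes with each control period).
- get_image(name): name is "scene" or "top"; returns a dict with "pixels" (384x512x3 uint8, red, green, blue), "depth" (384x512 float32, m along the optical axis (not along the pixel's ray), 0 where there is no reading), "intrinsics" (3x3 intrinsics, pixels), "R" (3x3) and "t" (3): a world point X has camera coordinates R X + t. Camera axes: x right, y down, z forward; pixel columns grow to the right and rows downward; lengths in m; the calibration is good to about 2 mm. A picture is of the moment at which its call begins.
- finish_job(): hands the job in, once; it reports no verdict.
The state is a dict: "clock": time; "joint_pos": joint angles; "joint_vel": joint speeds; "joint_efforts": joint torques, N m; "eef_pos": TCP position; "ee_rot": TCP orientation; "ft_force": force on the tool from outside, world axes, zero at the start; "ft_torque": the same for the moment, N m; "finger_gap": finger opening in m.
Only numpy, scipy, OpenCV 4.12 (cv2) and the standard library are available. Lean on these libraries where they do the work, as an engineer would, in place of code of your own. Each camera call takes 0.05 s, during which the arm holds its last target.

## Working session

There is one attempt and no reset: what is moved stays moved. The work goes in short steps, Python scripts to look and compute and a tool call to move; the robot and the scene stay as the last step left them, time stands still between calls to the robot, and variables do not carry over. Pictures are saved under pics/ and viewed, and the job is handed in when it is done.

Besides the shell and the picture viewer there is one more tool, called after "Call:" as name([rows], argument=value, ...), one row to a line, values as JSON. drive_tool: Moves the arm, as the interface text tells. Its arguments: {"type":"object","properties":{"targets":{"type":"array","items":{"type":"object","properties":{"xyz":{"type":"array","items":{"type":"number"}},"dr":{"type":"array","items":{"type":"number"}},"grip":{"type":"number"}}}},"newtons":{"type":"number"}},"required":["targets"]}

```bash
mkdir -p pics; cat > h.py <<'E'
import numpy as np, cv2
from rig import observe,get_image,finish_job
def grab(n):
    g=get_image(n); np.savez(f'{n}.npz',**{k:np.array(v) for k,v in g.items()}); return g
def load(n): return dict(np.load(f'{n}.npz'))
def cloud(g):
    K=g['intrinsics'];d=g['depth'];v,u=np.mgrid[:d.shape[0],:d.shape[1]]
    c=np.stack([(u-K[0,2])*d/K[0,0],(v-K[1,2])*d/K[1,1],d],-1)
    X=(c-g['t'])@g['R']; X[d==0]=np.nan; return X
def proj(g,p):
    c=g['R']@np.array(p)+g['t'];q=g['intrinsics']@c;return q[:2]/q[2]
def save(img,name,s=1):
    cv2.imwrite(f'pics/{name}.png',cv2.resize(img[...,::-1],None,fx=s,fy=s,interpolation=cv2.INTER_CUBIC))
E
python3 - <<'E'
from h import *
print(observe())
for n in('scene','top'):
    g=grab(n);save(g['pixels'],n+'0',1.5);print(n,g['intrinsics'],g['R'],g['t'])
E
```

```text
{'clock': 0.0, 'joint_pos': array([ 1.14259583e+00,  2.77136690e-01, -2.78816663e-02,  1.26802094e+00,
       -1.28124058e-05,  1.46742784e+00]), 'joint_vel': array([-0.00020114,  0.00150028,  0.00014611,  0.00057748,  0.00035062,
        0.00130955]), 'joint_efforts': array([-1.99835813e-03, -4.45511091e+01,  2.95202011e+01,  1.63863396e-02,
       -2.27972610e-04,  8.34157618e-06]), 'eef_pos': array([0.19913486, 0.59159863, 0.23015706]), 'ee_rot': array([-3.13936033e+00, -2.18695864e-04,  2.81676042e+00]), 'ft_force': array([-0.03206616, -1.10081759, -0.21239958]), 'ft_torque': array([ 0.01887702,  0.0556518 , -0.01146143]), 'finger_gap': 0.08524392131991208}
scene [[398.07407825   0.         250.90897968]
 [  0.         398.07407825 192.98832914]
 [  0.           0.           1.        ]] [[ 0.52041775 -0.85383893 -0.0111557 ]
 [-0.52874675 -0.31195954 -0.78937198]
 [ 0.6705164   0.41670173 -0.61381384]] [-0.30669723  0.35194319  0.78304708]
top [[413.29913735   0.         254.92953581]
 [  0.         413.29913735 185.15707163]
 [  0.           0.           1.        ]] [[ 0.02918702 -0.99956365  0.00454214]
 [-0.99683791 -0.02944281 -0.07380585]
 [ 0.07390738 -0.0023736  -0.99726229]] [-0.05129368  0.5394607   1.06961968]
```

View pics/scene0.png

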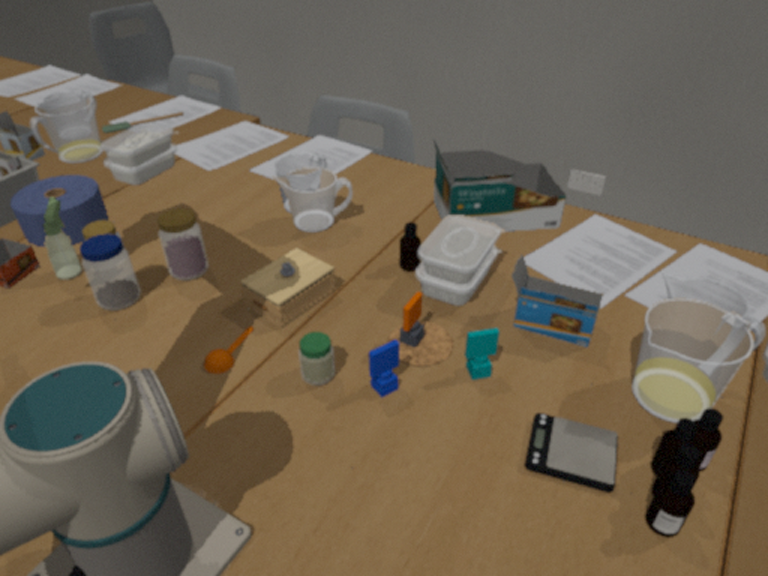

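View pics/top0.png

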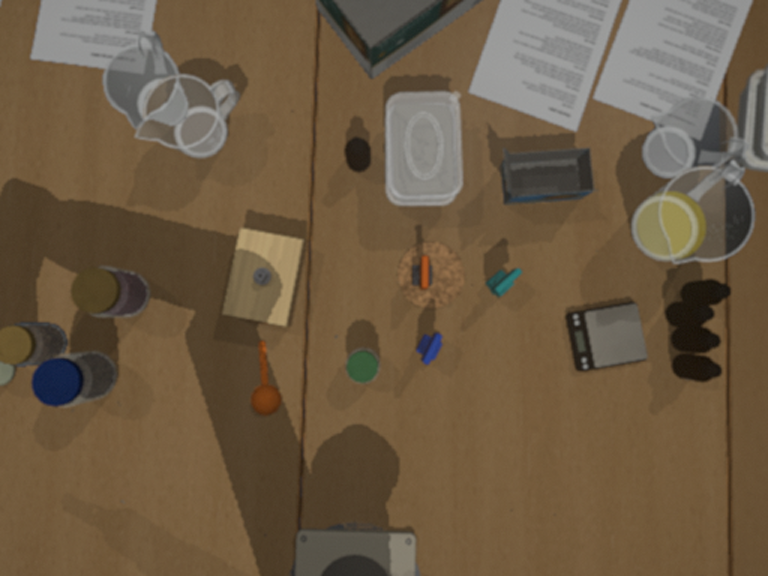

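Three key shapes are visible: orange at top (424,272) and scene (412,318), dark blue at top (430,348), turquoise at top (505,282). The orange one stands on the cork mat with a dark steel foot, so it fits the description. The stud is on the mould at top (262,276). Next, enlarged crops.

```bash
python3 - <<'E'
from h import *
a=load('top');b=load('scene')
A=cv2.resize(a['pixels'][150:215,250:350],(780,507),interpolation=cv2.INTER_CUBIC)
save(A,'c_topkey')
B=cv2.resize(a['pixels'][145:225,140:210],(525,600),interpolation=cv2.INTER_CUBIC)
save(B,'c_topstud')
C=cv2.resize(b['pixels'][160:260,150:310],(800,500),interpolation=cv2.INTER_CUBIC)
save(C,'c_scene')
X=cloud(a)
hsv=cv2.cvtColor(a['pixels'],cv2.COLOR_RGB2HSV)
print('table z',np.nanmedian(X[330:370,250:280].reshape(-1,3),0))
for n,X,g,win in(('top',X,a,(150,215,265,310)),('scene',cloud(b),b,(185,235,255,310))):
    hsv=cv2.cvtColor(g['pixels'],cv2.COLOR_RGB2HSV)
    m=np.zeros(hsv.shape[:2],bool);r=win;m[r[0]:r[1],r[2]:r[3]]=1
    m&=(hsv[...,0]<14)&(hsv[...,1]>190)&(hsv[...,2]>90)
    P=X[m];P=P[~np.isnan(P[:,0])];print(n,'handle',m.sum(),np.argwhere(m).min(0),np.argwhere(m).max(0),P.min(0),P.max(0),np.median(P,0))
    T=P[P[:,2]>np.percentile(P[:,2],95)-.008] 
    print(' top',len(T),T.mean(0),T.min(0),T.max(0))
    c=np.cov(T[:,:2].T);w,v=np.linalg.eigh(c);print(np.sqrt(w*12),np.arctan2(v[1,1],v[0,1]))
E
```

```text
table z [ 0.11342025 -0.07272263  0.00213482]
top handle 84 [171 281] [191 285] [ 0.52241726 -0.11508102  0.00650582] [ 0.5718844  -0.09801086  0.10264766] [ 0.54708257 -0.10287973  0.09847585]
 top 82 [ 0.54697045 -0.10245457  0.09869692] [ 0.52241726 -0.10660897  0.0952701 ] [ 0.5718844  -0.09801086  0.10264766]
[0.00949345 0.05146917] -3.1249191999291264
scene handle 84 [195 269] [220 280] [ 0.51859292 -0.10738032  0.00186813] [ 0.6066259  -0.08151601  0.09826902] [ 0.54091159 -0.10565848  0.07139715]
 top 18 [ 0.54319462 -0.1045566   0.08943358] [ 0.51988178 -0.10738032  0.0836875 ] [ 0.57006164 -0.09778532  0.09826902]
[0.00950293 0.05218893] 3.057275753722508
```

View pics/c_topkey.png

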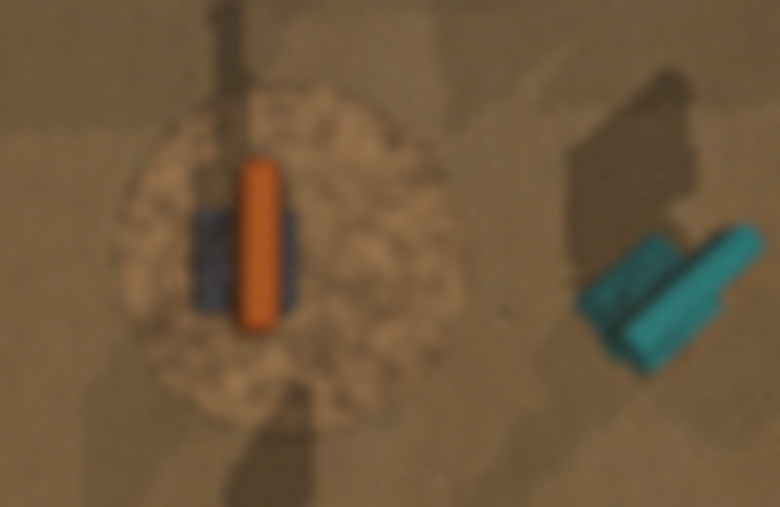

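View pics/c_topstud.png

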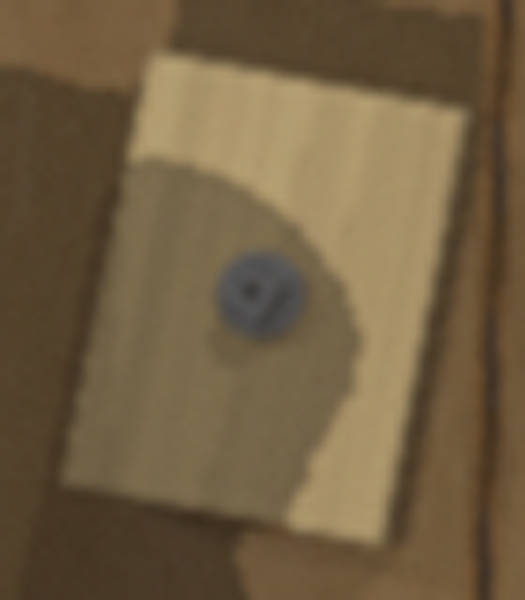

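View pics/c_scene.png

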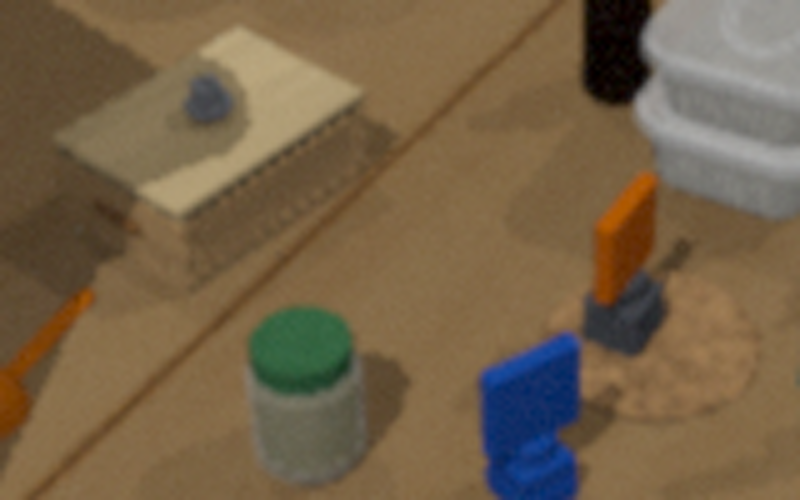

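The crop confirms it: orange handle, dark steel foot, on the cork mat (crop (260,245)); the neighbour at (690,300) is turquoise. The arm shadows the stud, so I'll move toward the key first and then measure with averaged pictures.

```bash
cat >> h.py <<'E'
from scipy.spatial.transform import Rotation as Ro
def delta(xyz,yaw,show=True):
    o=observe();R=Ro.from_euler('xyz',o['ee_rot']).as_matrix();T=Ro.from_euler('xyz',[np.pi,0,yaw]).as_matrix()
    d=R.T@(np.array(xyz)-o['eef_pos']);r=Ro.from_matrix(R.T@T).as_rotvec()
    print('t',o['clock'],'pos',o['eef_pos'].round(4),'rot',o['ee_rot'].round(4),'j6',o['joint_pos'][5].round(3),'F',o['ft_force'].round(1),'gap',round(o['finger_gap'],4))
    print('shift',d.round(4),'turn',r.round(4))
E
python3 -c "
from h import *
delta([.547,-.103,.20],3.157)"
```

```text
t 0.1 pos [0.1992 0.5917 0.2302] rot [-3.1395e+00 -2.0000e-04  2.8168e+00] j6 1.467 F [ 0.1 -0.4  0.2] gap 0.0855
shift [-0.5513 -0.5473  0.0313] turn [-0.002  -0.0006 -0.3402]
```

Call:
drive_tool([
  {"xyz": [0, 0, 0], "dr": [0, 0, -0.17], "grip": 0.5},
  {"xyz": [0, 0, 0], "dr": [0, 0, -0.17], "grip": 0.5},
  {"xyz": [-0.028, -0.058, 0], "dr": [0, 0, 0], "grip": 0.5},
  {"xyz": [-0.028, -0.058, 0], "dr": [0, 0, 0], "grip": 0.5},
  {"xyz": [-0.028, -0.058, 0], "dr": [0, 0, 0], "grip": 0.5},
  {"xyz": [-0.028, -0.058, 0], "dr": [0, 0, 0], "grip": 0.5},
  {"xyz": [-0.028, -0.058, 0], "dr": [0, 0, 0], "grip": 0.5},
  {"xyz": [-0.028, -0.058, 0], "dr": [0, 0, 0], "grip": 0.5},
  {"xyz": [-0.028, -0.058, 0], "dr": [0, 0, 0], "grip": 0.5},
  {"xyz": [-0.028, -0.058, 0], "dr": [0, 0, 0], "grip": 0.5},
])

```text
clock: 1.35
eef_pos: [0.424, 0.1435, 0.2311]
ee_rot: [3.141, 0.0, -3.126]
ft_force: [0.5, 0.3, -1.3]
finger_gap: 0.0425
```

```bash
python3 - <<'E'
from h import *
delta([.547,-.103,.20],3.157)
for n in('scene','top'):
    P=[];D=[]
    for i in range(4):
        g=get_image(n);P.append(g['pixels'].astype(float));D.append(g['depth'])
    g['pixels']=np.mean(P,0).astype(np.uint8);D=np.array(D);D[D==0]=np.nan;g['depth']=np.nan_to_num(np.nanmedian(D,0))
    np.savez(f'{n}1.npz',**g);save(g['pixels'],n+'1',1.5)
    w=dict(top=(145,225,140,210),scene=(160,215,150,230))[n]
    c=g['pixels'][w[0]:w[1],w[2]:w[3]];save(c,n+'1c',7)
E
```

```text
t 1.35 pos [0.424  0.1435 0.2311] rot [ 3.1414e+00  2.0000e-04 -3.1262e+00] j6 0.166 F [ 0.5  0.3 -1.3] gap 0.0425
shift [-0.1192 -0.2484  0.0311] turn [ 0.0002  0.0002 -0.    ]
```

View pics/top1.png

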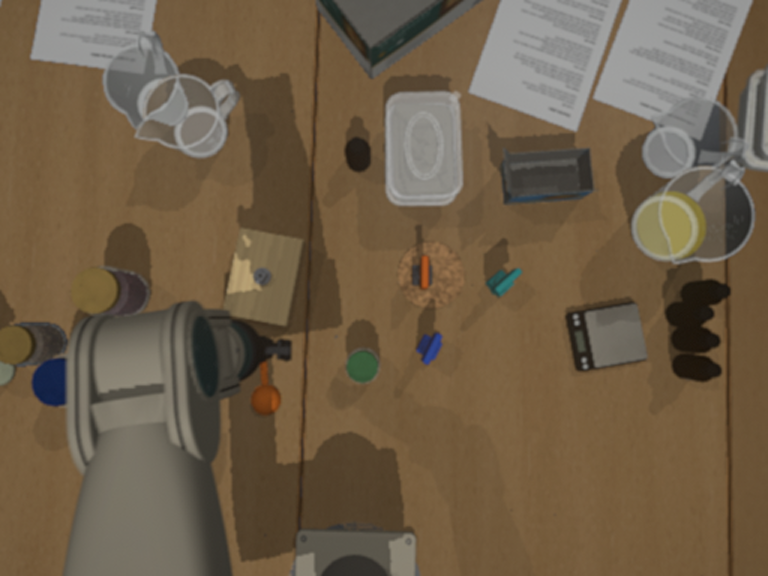

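View pics/top1c.png

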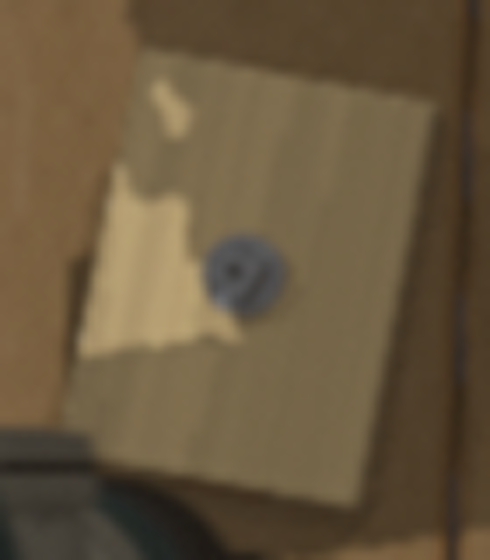

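View pics/scene1c.png

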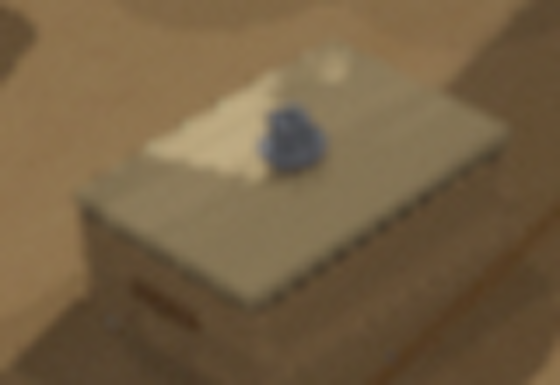

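Top view: the key is at (424,272) and the stud at (262,276), half shaded by the arm. Continue to above the key, then re-image the stud.

Call:
drive_tool([
  {"xyz": [-0.025, -0.05, 0], "dr": [0, 0, 0], "grip": 0.5},
  {"xyz": [-0.025, -0.05, 0], "dr": [0, 0, 0], "grip": 0.5},
  {"xyz": [-0.025, -0.05, 0.01], "dr": [0, 0, 0], "grip": 0.5},
  {"xyz": [-0.025, -0.05, 0.01], "dr": [0, 0, 0], "grip": 0.5},
  {"xyz": [-0.019, -0.048, 0.01], "dr": [0, 0, 0], "grip": 0.5},
  {"xyz": [0, 0, 0], "dr": [0, 0, 0], "grip": 0.5},
])

```text
clock: 2.5
eef_pos: [0.5474, -0.1018, 0.2001]
ee_rot: [-3.142, -0.001, -3.128]
ft_force: [-0.2, 0.3, 0.1]
finger_gap: 0.0425
```

```bash
python3 - <<'E'
from h import *
delta([.547,-.103,.055],3.157)
for n in('scene','top'):
    P=[];D=[]
    for i in range(6):
        g=get_image(n);P.append(g['pixels'].astype(float));D.append(g['depth'])
    g['pixels']=np.mean(P,0).astype(np.uint8);D=np.array(D);D[D==0]=np.nan;g['depth']=np.nan_to_num(np.nanmedian(D,0))
    np.savez(f'{n}2.npz',**g);save(g['pixels'],n+'2',1.5)
    w=dict(top=(165,205,155,195),scene=(165,205,175,215))[n]
    c=g['pixels'][w[0]:w[1],w[2]:w[3]];save(c,n+'2c',14)
# key measured from first-shot images by triangulation: top center of handle-top in top view; depth-based height
E
```

```text
t 2.5 pos [ 0.5474 -0.1018  0.2001] rot [-3.1415e+00 -1.0000e-03 -3.1276e+00] j6 -0.314 F [-0.2  0.3  0.1] gap 0.0425
shift [ 0.0003 -0.0012  0.1451] turn [-0.0001 -0.001  -0.0014]
```

View pics/top2c.png

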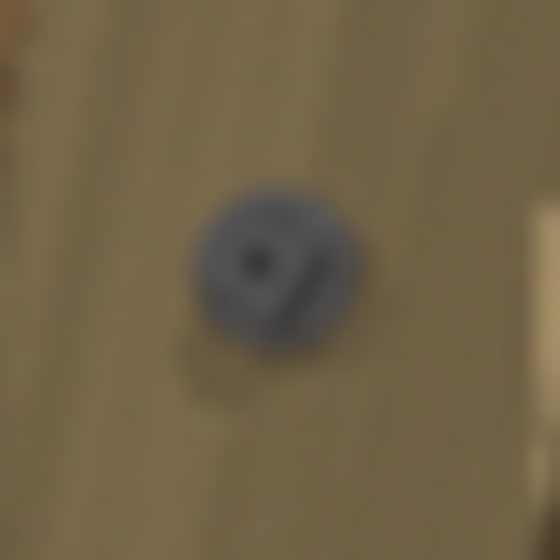

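View pics/scene2c.png

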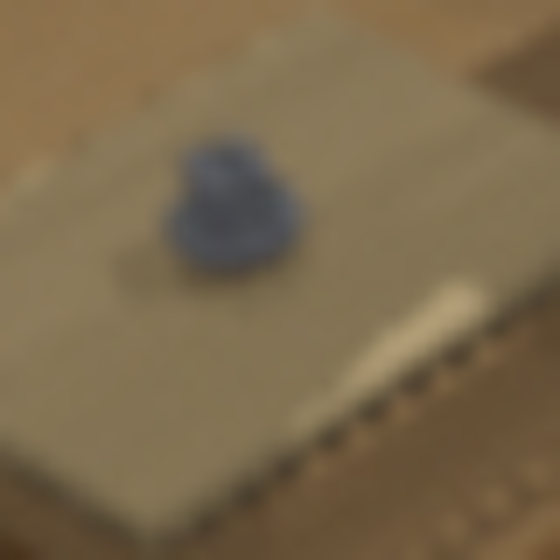

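View pics/scene2.png

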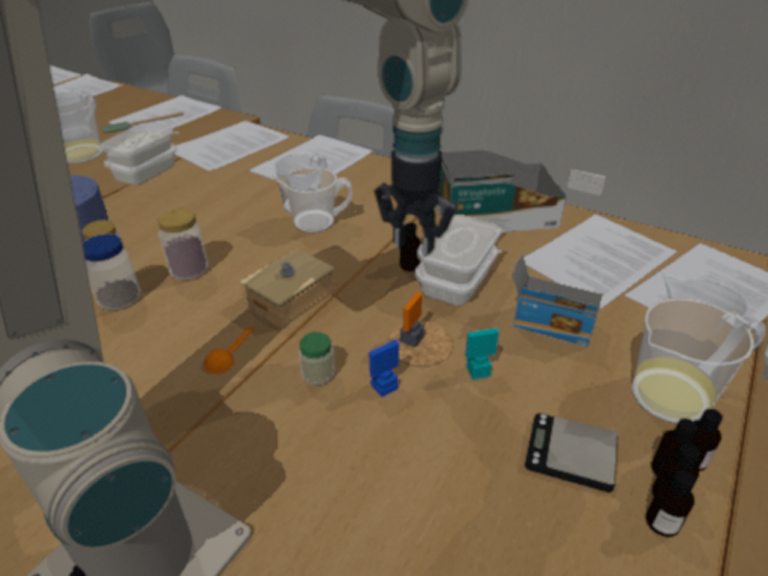

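```bash
cat > fit.py <<'E'
from h import *
from scipy.optimize import minimize
S=8
def render(g,x,y,zt,yaw,u0,v0,N):
    C=-g['R'].T@g['t']; pts=lambda P:np.round(((np.array([proj(g,p) for p in P])-[u0,v0]+.5)*S-.5)*16).astype(np.int32)
    lab=np.zeros((N*S,N*S),np.uint8); f=lambda P,i:cv2.fillConvexPoly(lab,cv2.convexHull(pts(P)),i,shift=4)
    a=np.linspace(0,2*np.pi,40)
    circ=lambda r,z:[(x+r*np.cos(t),y+r*np.sin(t),z) for t in a]
    f(circ(.015,zt-.018)+circ(.015,zt-.014),1); f(circ(.015,zt-.014),2)
    c=[(x+.008*np.sqrt(2)*np.cos(yaw+np.pi/4+k*np.pi/2),y+.008*np.sqrt(2)*np.sin(yaw+np.pi/4+k*np.pi/2)) for k in range(4)]
    for k in range(4):
        n=yaw+np.pi/2*(k+1); p,q=c[k],c[(k+1)%4]
        m=np.array([(p[0]+q[0])/2,(p[1]+q[1])/2])
        if np.dot(C[:2]-m,[np.cos(n),np.sin(n)])>0: f([(*p,zt-.014),(*q,zt-.014),(*p,zt),(*q,zt)],3+k)
    f([(*p,zt) for p in c],7); f([(x+.002*np.cos(t),y+.002*np.sin(t),zt) for t in a],8)
    return lab
def cost(g,x,y,zt,yaw,u0,v0,N,sig,ret=False):
    lab=render(g,x,y,zt,yaw,u0,v0,N); B=[]
    yy,xx=np.mgrid[:N,:N]/N-.5
    for i in range(9):
        m=(lab==i).astype(np.float32)
        if m.sum()<30: continue
        m=cv2.GaussianBlur(cv2.resize(m,(N,N),interpolation=cv2.INTER_AREA),(0,0),sig); B.append(m.ravel())
        if i==0: B+= [(m*xx).ravel(),(m*yy).ravel()]
    B=np.array(B).T; I=g['pixels'][v0:v0+N,u0:u0+N].astype(float).reshape(-1,3)
    A=np.vstack([B,.05*np.eye(B.shape[1])]); I2=np.vstack([I,np.zeros((B.shape[1],3))])
    k=np.linalg.lstsq(A,I2,rcond=None)[0]; r=I-B@k
    return (r**2).mean()
if __name__=='__main__':
    import sys
    tag=sys.argv[1]; zt=float(sys.argv[2])
    for n,cen in(('top',(173.5,184)),('scene',(191.5,180))):
        g=dict(np.load(f'{n}{tag}.npz')); X=cloud(g)
        u0,v0=int(cen[0])-9,int(cen[1])-9
        if n=='top': x0=X[183:186,173:176].reshape(-1,3);print('depth at head',np.nanmean(x0,0)); 
        p0=np.nanmean(x0,0)[:2]
        for sig in(.6,.9):
          res=[]
          for yaw in np.linspace(0,np.pi/2,16,endpoint=False):
            best=min((minimize(lambda p:cost(g,p0[0]+p[0]*1e-3,p0[1]+p[1]*1e-3,zt,yaw,u0,v0,18,sig),[i,j],method='Nelder-Mead',options=dict(maxiter=45,xatol=.05,fatol=.01,initial_simplex=[[i,j],[i+1,j],[i,j+1]])) for i in(-1,1) for j in (0,)),key=lambda r:r.fun)
            res.append((best.fun,yaw,p0+best.x*1e-3))
          print(n,sig,' '.join('%.2f'%r[0] for r in res)); b=min(res,key=lambda r:r[0]);print('  best',b)
E
time python3 fit.py 2 .085
```

```text
depth at head [0.53285497 0.16514536 0.08528097]
top 0.6 13.09 13.59 13.61 13.58 13.33 13.00 12.50 12.01 11.33 11.05 10.76 10.97 11.62 11.93 11.75 12.59
  best (np.float64(10.757609698942193), np.float64(0.9817477042468103), array([0.5334823 , 0.16760202]))
top 0.9 11.73 11.99 12.27 12.18 12.09 11.94 11.48 11.19 10.72 10.47 10.40 10.58 11.23 11.58 10.55 11.29
  best (np.float64(10.399237815613901), np.float64(0.9817477042468103), array([0.53329429, 0.16757362]))
scene 0.6 16.86 16.70 16.56 16.07 15.17 14.48 13.85 13.77 14.14 13.76 13.67 14.14 14.91 15.63 16.32 16.64
  best (np.float64(13.674956453008997), np.float64(0.9817477042468103), array([0.52924053, 0.1673059 ]))
scene 0.9 12.69 12.57 12.29 11.80 11.21 10.61 10.04 9.77 10.03 9.90 10.00 10.42 11.02 11.63 12.24 12.55
  best (np.float64(9.76507380399608), np.float64(0.6872233929727672), array([0.52920281, 0.16748945]))
real	0m23.510s
user	0m23.854s
sys	0m0.148s
```

Stud: about (0.531,0.1675), top z 0.085, matching the text, with yaw about 0.93 (mod 90°). Key: (0.546,-0.1035), handle top 0.098, also matching. Descend and grasp.

Call:
drive_tool([
  {"xyz": [0.001, -0.0015, 0.045], "dr": [0, 0, 0], "grip": 0.5},
  {"xyz": [0, 0, 0.045], "dr": [0, 0, 0], "grip": 0.5},
  {"xyz": [0, 0, 0.035], "dr": [0, 0, 0], "grip": 0.5},
  {"xyz": [0, 0, 0.02], "dr": [0, 0, 0], "grip": 0.5},
  {"xyz": [0, 0, 0], "dr": [0, 0, 0], "grip": 0.5},
])

```text
clock: 3.72
eef_pos: [0.5436, -0.1018, 0.0545]
ee_rot: [3.14, -0.004, -3.127]
ft_force: [0.0, 0.6, 0.4]
finger_gap: 0.0423
```

```bash
python3 - <<'E'
from h import *
delta([.546,-.1035,.055],3.157)
for n,w in(('top',(150,215,250,350)),('scene',(130,245,220,320))):
    g=grab(n);c=g['pixels'][w[0]:w[1],w[2]:w[3]];save(c,n+'3c',5)
E
```

```text
t 3.725 pos [ 0.5436 -0.1018  0.0545] rot [ 3.1402 -0.0042 -3.1265] j6 -0.317 F [0.  0.6 0.4] gap 0.0423
shift [-0.0024 -0.0018 -0.0005] turn [ 0.0014 -0.0042 -0.0003]
```

View pics/scene3c.png

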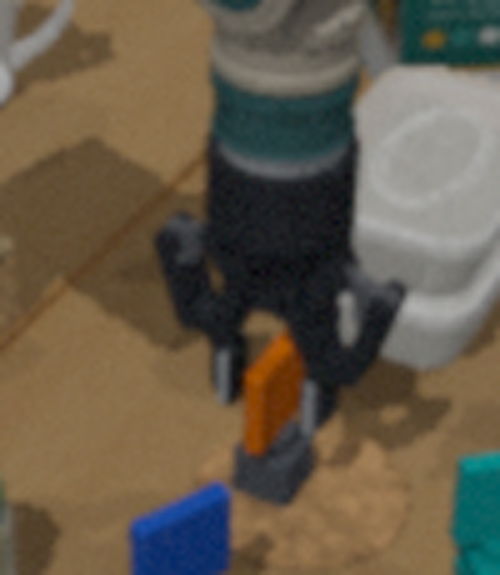

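The fingers straddle the orange handle at crop (275,395). Close.

Call:
drive_tool([
  {"xyz": [-0.002, -0.0015, 0], "dr": [0, 0, 0], "grip": 0.6},
  {"xyz": [0, 0, 0], "dr": [0, 0, 0], "grip": 0.8},
  {"xyz": [0, 0, 0], "dr": [0, 0, 0], "grip": 0.9},
  {"xyz": [0, 0, 0], "dr": [0, 0, 0], "grip": 1},
  {"xyz": [0, 0, 0], "dr": [0, 0, 0], "grip": 1},
  {"xyz": [0, 0, 0], "dr": [0, 0, 0], "grip": 1},
], newtons=80)

```text
clock: 4.58
eef_pos: [0.5481, -0.104, 0.0571]
ee_rot: [-3.141, 0.001, -3.126]
ft_force: [-0.2, -0.4, 5.8]
finger_gap: 0.011
```

Call:
drive_tool([
  {"xyz": [0, 0, -0.01], "dr": [0, 0, 0], "grip": 1},
  {"xyz": [0, 0, -0.03], "dr": [0, 0, 0], "grip": 1},
  {"xyz": [0, 0, -0.04], "dr": [0, 0, 0], "grip": 1},
  {"xyz": [0, 0, -0.045], "dr": [0, 0, 0], "grip": 1},
  {"xyz": [0, 0, 0], "dr": [0, 0, 0], "grip": 1},
])

```text
clock: 5.2
eef_pos: [0.5503, -0.1046, 0.1857]
ee_rot: [-3.139, 0.008, -3.126]
ft_force: [-0.1, -0.0, -1.5]
finger_gap: 0.0112
```

```bash
python3 - <<'E'
from h import *
delta([.533,.1675,.18],np.pi+.93)
for n,w in(('top',(150,215,250,350)),('scene',(130,245,220,320))):
    g=grab(n);c=g['pixels'][w[0]:w[1],w[2]:w[3]];save(c,n+'4c',5)
E
```

```text
t 5.2 pos [ 0.5503 -0.1046  0.1857] rot [-3.139   0.0078 -3.1263] j6 -0.319 F [-0.1 -0.  -1.5] gap 0.0112
shift [0.0132 0.2723 0.0049] turn [-0.0059  0.006  -0.9147]
```

View pics/scene4c.png

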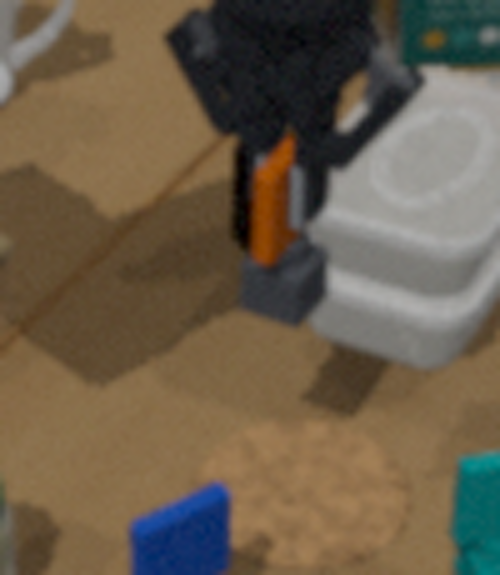

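The key is lifted cleanly, upright at crop (275,240). Move over the stud and turn to its yaw.

Call:
drive_tool([
  {"xyz": [0.002, 0.04, 0], "dr": [0, 0, 0], "grip": 1},
  {"xyz": [0.003, 0.058, 0], "dr": [0, 0, 0], "grip": 1},
  {"xyz": [0.003, 0.058, 0], "dr": [0, 0, 0], "grip": 1},
  {"xyz": [0.003, 0.058, 0], "dr": [0, 0, 0], "grip": 1},
  {"xyz": [0.002, 0.058, 0], "dr": [0, 0, 0], "grip": 1},
  {"xyz": [0, 0, 0], "dr": [-0.006, 0.006, -0.18], "grip": 1},
  {"xyz": [0, 0, 0], "dr": [0, 0, -0.18], "grip": 1},
  {"xyz": [0, 0, 0], "dr": [0, 0, -0.18], "grip": 1},
  {"xyz": [0, 0, 0], "dr": [0, 0, -0.18], "grip": 1},
  {"xyz": [0, 0, 0], "dr": [0, 0, -0.18], "grip": 1},
])

```text
clock: 6.55
eef_pos: [0.5284, 0.1677, 0.1788]
ee_rot: [3.13, -0.003, -2.22]
ft_force: [0.1, 0.2, -0.6]
finger_gap: 0.0111
```

Call:
drive_tool([
  {"xyz": [0, 0, 0], "dr": [0, 0, -0.015], "grip": 1},
  {"xyz": [0, 0, 0], "dr": [0, 0, 0], "grip": 1},
])

```text
clock: 6.8
eef_pos: [0.5294, 0.1678, 0.1801]
ee_rot: [3.131, -0.002, -2.214]
ft_force: [0.4, -0.2, -1.5]
finger_gap: 0.0112
```

```bash
python3 - <<'E'
from h import *
delta([.533,.1675,.16],np.pi+.93)
o=observe();print(o['joint_pos'].round(3))
for n,w in(('top',(130,220,130,230)),('scene',(80,230,140,260))):
    P=[]
    for i in range(4):
        g=grab(n);P.append(g['pixels'].astype(float))
    g['pixels']=np.mean(P,0).astype(np.uint8); np.savez(f'{n}5.npz',**g)
    c=g['pixels'][w[0]:w[1],w[2]:w[3]];save(c,n+'5c',4 if n=='scene' else 6)
E
```

```text
t 6.8 pos [0.5294 0.1678 0.1801] rot [ 3.1315e+00 -1.5000e-03 -2.2137e+00] j6 -0.741 F [ 0.4 -0.2 -1.5] gap 0.0112
shift [-0.0019 -0.0033  0.02  ] turn [ 0.0101 -0.0015 -0.0021]
[ 0.187  0.192 -0.246  1.142  0.006 -0.741]
```

View pics/scene5c.png

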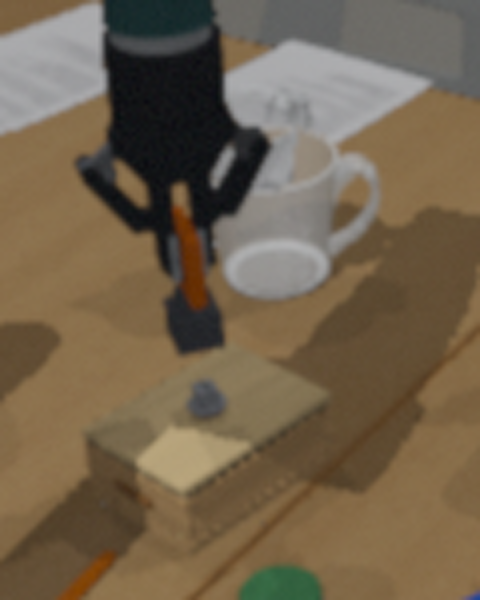

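View pics/top5c.png

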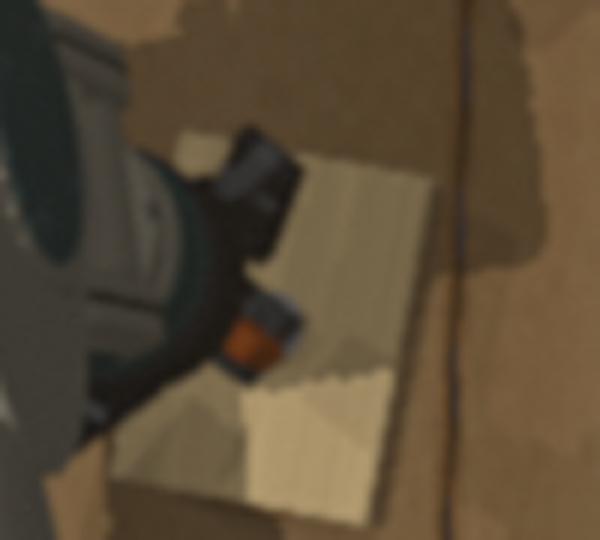

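```bash
cat > keyfit.py <<'E'
from h import *
from scipy.optimize import minimize
import sys
S=8
def box(x,y,zf,yaw):
    r=.017*np.sqrt(2);a=yaw+np.pi/4+np.arange(4)*np.pi/2
    return [(x+r*np.cos(t),y+r*np.sin(t),z) for z in(zf,zf+.03) for t in a]
def fitkey(g,x0,y0,zf,yaw,name):
    ctr=proj(g,(x0,y0,zf+.01));N=26;u0,v0=(ctr-N/2).astype(int);
    I=g['pixels'][v0:v0+N,u0:u0+N].astype(float)
    d=I[...,0]-I[...,2] # wood positive, steel ~<=0
    def cov(p,yw):
        m=np.zeros((N*S,N*S),np.uint8)
        P=np.array([proj(g,q) for q in box(x0+p[0]*1e-3,y0+p[1]*1e-3,zf,yw)])
        q=np.round(((P-[u0,v0]+.5)*S-.5)*16).astype(np.int32)
        cv2.fillConvexPoly(m,cv2.convexHull(q),1,shift=4)
        return cv2.GaussianBlur(cv2.resize(m.astype(np.float32),(N,N),interpolation=cv2.INTER_AREA),(0,0),.7),P
    # weights: drop region above top-face centre (neck/handle/gripper)
    W=np.ones((N,N));vt=proj(g,(x0,y0,zf+.03))[1]-v0; W[:max(0,int(vt))]=0
    def cost(p,yw):
        m,_=cov(p,yw);A=np.stack([m.ravel(),1-m.ravel()],1)*W.ravel()[:,None];b=d.ravel()*W.ravel()
        k,r,_,_=np.linalg.lstsq(A,b,rcond=None);return ((A@k-b)**2).sum()/W.sum()
    out=[]
    for dy in(-.15,-.1,-.05,0,.05,.1,.15):
        r=min((minimize(cost,[i,j],args=(yaw+dy,),method='Nelder-Mead',options=dict(initial_simplex=[[i,j],[i+2,j],[i,j+2]],xatol=.05)) for i in(-2,2) for j in(-2,2)),key=lambda r:r.fun);out.append((r.fun,dy,r.x))
        print('dyaw %.2f cost %.1f off mm'%(dy,r.fun),r.x.round(2))
    b=min(out,key=lambda t:t[0]);_,P=cov(b[2],yaw+b[1])
    c=cv2.resize(g['pixels'][v0:v0+N,u0:u0+N],None,fx=20,fy=20,interpolation=cv2.INTER_CUBIC).copy()
    Q=((P-[u0,v0]+.5)*20).astype(int)
    for i in range(4):
        for s,e in((i,(i+1)%4),(i+4,(i+1)%4+4),(i,i+4)): cv2.line(c,tuple(map(int,Q[s])),tuple(map(int,Q[e])),(0,255,0),1)
    save(c,name)
if __name__=='__main__':
    g=dict(np.load('scene5.npz'))
    fitkey(g,.5292,.1674,.127,.93,'kf5')
E
python3 keyfit.py
```

```text
dyaw -0.15 cost 156.3 off mm [2.19 2.73]
dyaw -0.10 cost 147.5 off mm [2.28 2.88]
dyaw -0.05 cost 146.3 off mm [2.16 2.8 ]
dyaw 0.00 cost 150.5 off mm [1.97 2.8 ]
dyaw 0.05 cost 159.1 off mm [2.15 2.83]
dyaw 0.10 cost 170.7 off mm [1.98 2.79]
dyaw 0.15 cost 184.4 off mm [1.79 2.51]
```

View pics/kf5.png

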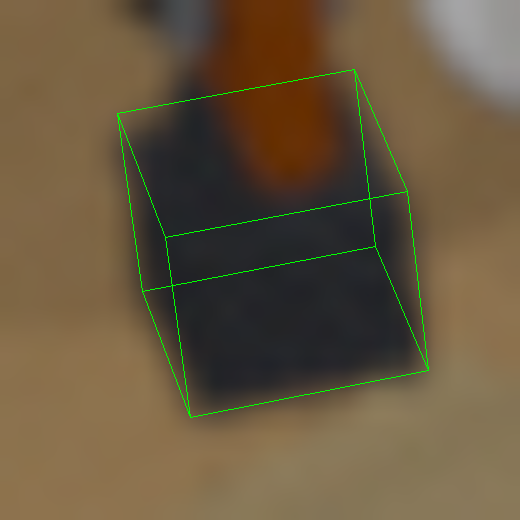

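Call:
drive_tool([
  {"xyz": [0, 0, 0.012], "dr": [0.01, 0, 0], "grip": 1},
  {"xyz": [0, 0, 0.015], "dr": [0, 0, 0], "grip": 1},
  {"xyz": [0, 0, 0.005], "dr": [0, 0, 0], "grip": 1},
  {"xyz": [0, 0, 0], "dr": [0, 0, 0], "grip": 1},
])

```text
clock: 7.7
eef_pos: [0.5295, 0.1679, 0.1482]
ee_rot: [-3.141, -0.001, -2.211]
ft_force: [1.0, 0.9, -0.8]
finger_gap: 0.011
```

```bash
python3 - <<'E'
from h import *
delta([.533,.1675,.16],np.pi+.93)
for n,w in(('top',(150,210,140,200)),('scene',(140,205,165,225))):
    P=[]
    for i in range(4):
        g=grab(n);P.append(g['pixels'].astype(float))
    g['pixels']=np.mean(P,0).astype(np.uint8); np.savez(f'{n}6.npz',**g)
    c=g['pixels'][w[0]:w[1],w[2]:w[3]];save(c,n+'6c',9)
    if n=='scene':
        from keyfit import fitkey
        fitkey(g,.5292,.1674,observe()['eef_pos'][2]-.0531,.93,'kf6')
E
```

```text
t 7.7 pos [0.5295 0.1679 0.1482] rot [-3.1414e+00 -1.2000e-03 -2.2114e+00] j6 -0.739 F [ 1.   0.9 -0.8] gap 0.011
shift [-0.0017 -0.0031 -0.0118] turn [-0.0002 -0.0012  0.0002]
dyaw -0.15 cost 208.1 off mm [-17.41 -16.94]
dyaw -0.10 cost 217.2 off mm [-17.54 -17.22]
dyaw -0.05 cost 229.1 off mm [-16.92 -17.11]
dyaw 0.00 cost 244.6 off mm [-16.77 -17.4 ]
dyaw 0.05 cost 259.9 off mm [-16.47 -17.35]
dyaw 0.10 cost 276.9 off mm [-16.76 -17.89]
dyaw 0.15 cost 293.2 off mm [-16.38 -17.81]
```

View pics/scene6c.png

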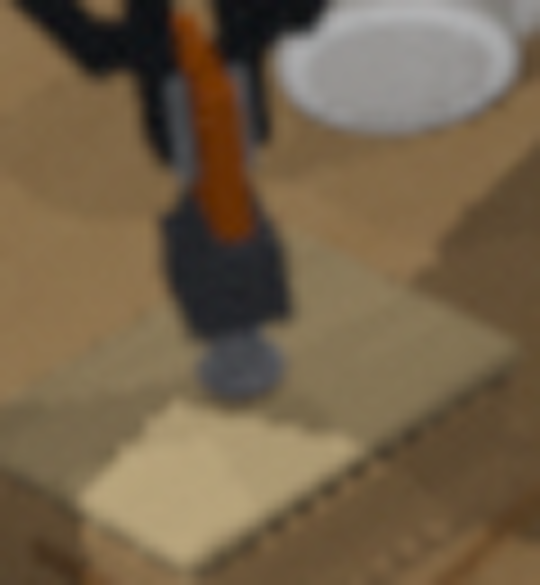

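View pics/top6c.png

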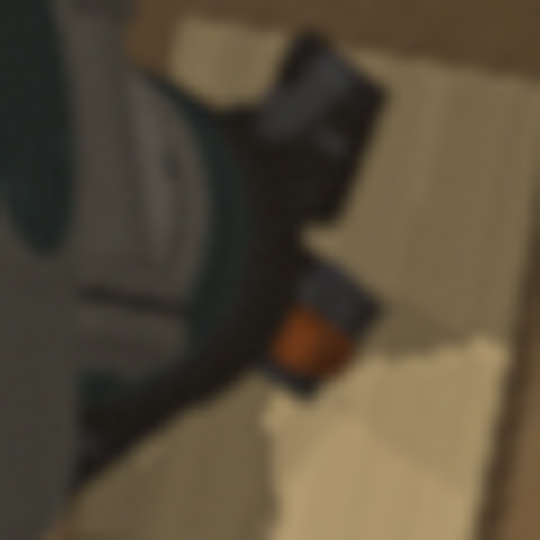

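View pics/kf6.png

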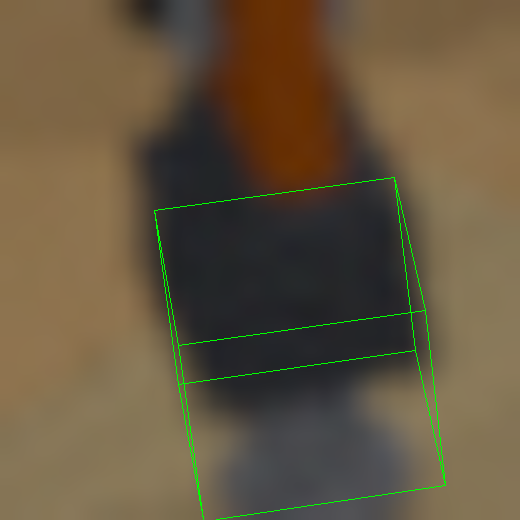

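```bash
cat > kf2.py <<'E'
from h import *
from keyfit import box,S
from scipy.optimize import minimize
from fit import render
def run(n,tag,sx,sy,zf,yaw,zt=.085,styaw=.93,mask=None,N=30):
    g=dict(np.load(f'{n}{tag}.npz'));ctr=proj(g,(sx,sy,zf+.005));u0,v0=(ctr-N/2).astype(int)
    I=g['pixels'][v0:v0+N,u0:u0+N].astype(float)
    base=(render(g,sx,sy,zt,styaw,u0,v0,N)>0).astype(np.uint8)
    vt=proj(g,(sx,sy,zf+.03))-[u0,v0];vv,uu=np.mgrid[:N,:N]
    W=(vv>vt[1]+1) if n=='scene' else (mask(uu+u0,vv+v0))
    W=W.astype(float).ravel()
    def P_(p): return np.array([proj(g,q) for q in box(sx+p[0]*1e-3,sy+p[1]*1e-3,zf,yaw+p[2]*.05)])
    yy,xx=np.mgrid[:N,:N]/N-.5
    def cost(p):
        m=base.copy();q=np.round(((P_(p)-[u0,v0]+.5)*S-.5)*16).astype(np.int32)
        cv2.fillConvexPoly(m,cv2.convexHull(q),2,shift=4)
        B=[cv2.GaussianBlur(cv2.resize((m==i).astype(np.float32),(N,N),interpolation=cv2.INTER_AREA),(0,0),.8).ravel()*W for i in range(3)]
        B+= [B[0]*xx.ravel(),B[0]*yy.ravel()]
        A=np.array(B).T;b=I.reshape(-1,3)*W[:,None];k=np.linalg.lstsq(A,b,rcond=None)[0]
        return ((A@k-b)**2).sum()/W.sum()+ .3*p[2]**2
    r=min((minimize(cost,[i,j,0],method='Nelder-Mead',options=dict(initial_simplex=[[i,j,0],[i+2,j,0],[i,j+2,0],[i,j,1]],xatol=.05)) for i in(-2,2) for j in(-2,2)),key=lambda r:r.fun)
    print(n,'key minus stud mm',r.x[:2].round(2),'dyaw',(r.x[2]*.05).round(3),'cost',round(r.fun,1))
    c=cv2.resize(g['pixels'][v0:v0+N,u0:u0+N],None,fx=18,fy=18,interpolation=cv2.INTER_CUBIC).copy()
    Q=((P_(r.x)-[u0,v0]+.5)*18).astype(int)
    for i in range(4):
        for s,e in((i,(i+1)%4),(i+4,(i+1)%4+4),(i,i+4)): cv2.line(c,tuple(map(int,Q[s])),tuple(map(int,Q[e])),(0,255,0),1)
    return c
if __name__=='__main__':
    zf=.1482-.0531
    a=run('scene','6',.5292,.1674,zf,.93)
    # top: keep pixels right/below of handle
    b=run('top','6',.5333,.1676,zf,.93,mask=lambda u,v:((u>175)&(v>178))|((v>187)&(u>171)))
    save(np.hstack([a[:,:],b])[:, :],'kf6b',.72)
E
python3 kf2.py
```

```text
scene key minus stud mm [3.35 3.26] dyaw -0.05 cost 116.3
top key minus stud mm [-3.07 -4.02] dyaw -0.077 cost 276.4
```

View pics/kf6b.png

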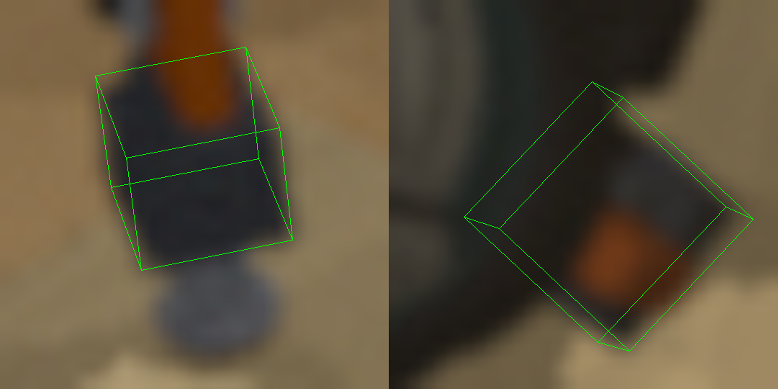

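```bash
cat > kf3.py <<'E'
from h import *
from scipy.optimize import minimize
from fit import render
S=8
def bx(hx,hy,z0,z1): return np.array([(sx*hx,sy*hy,z) for z in(z0,z1) for sx,sy in((1,1),(-1,1),(-1,-1),(1,-1))])
BODY=bx(.017,.017,0,.03);HAND=bx(.027,.006,.04,.094)
a=np.linspace(0,2*np.pi,24);NECK=np.array([(.013*np.cos(t),.013*np.sin(t),z) for z in(.03,.04) for t in a])
def run(n,tag,x0,y0,zf,yaw,win,stud=None,mask=None,fz=False,save_as=None,tilt=False):
    g=dict(np.load(f'{n}{tag}.npz'));u0,v0,w,h=win
    I=g['pixels'][v0:v0+h,u0:u0+w].astype(float).reshape(-1,3);vv,uu=np.mgrid[v0:v0+h,u0:u0+w]
    W=np.ones(h*w) if mask is None else mask(uu,vv).astype(float).ravel()
    N=max(w,h)
    base=np.zeros((h*S,w*S),np.uint8) if stud is None else (render(g,*stud,u0,v0,N)>0).astype(np.uint8)[:h*S,:w*S]
    def P_(p,M):
        R=Ro.from_euler('xyz',[0,p[4]*.02,0]).as_matrix() if tilt else np.eye(3)
        Rz=Ro.from_euler('z',yaw+p[2]*.05).as_matrix()
        piv=np.array([0,0,.07])
        X=((M-piv)@R.T+piv)@Rz.T+[x0+p[0]*1e-3,y0+p[1]*1e-3,zf+(p[3]*1e-3 if fz else 0)]
        return np.array([proj(g,q) for q in X])
    yy,xx=(vv-v0-h/2)/h,(uu-u0-w/2)/w
    def cost(p):
        m=base.copy()
        for M,i in((BODY,2),(NECK,3),(HAND,4)):
            q=np.round(((P_(p,M)-[u0,v0]+.5)*S-.5)*16).astype(np.int32);cv2.fillConvexPoly(m,cv2.convexHull(q),i,shift=4)
        B=[cv2.GaussianBlur(cv2.resize((m==i).astype(np.float32),(w,h),interpolation=cv2.INTER_AREA),(0,0),.8).ravel()*W for i in range(5)]
        B+=[B[0]*xx.ravel(),B[0]*yy.ravel()]
        A=np.array(B).T;b=I*W[:,None];k=np.linalg.lstsq(A,b,rcond=None)[0]
        return ((A@k-b)**2).sum()/W.sum()+.3*p[2]**2+.1*p[3]**2+.1*p[4]**2
    r=min((minimize(cost,[i,j,0,0,0],method='Nelder-Mead',options=dict(initial_simplex=[[i,j,0,0,0],[i+2,j,0,0,0],[i,j+2,0,0,0],[i,j,1,0,0],[i,j,0,1,0],[i,j,0,0,1]],xatol=.03,maxiter=500)) for i in(-2,2) for j in(-2,2)),key=lambda r:r.fun)
    print(n,tag,'key xy',(x0+r.x[0]*1e-3).round(4),(y0+r.x[1]*1e-3).round(4),'dyaw',(r.x[2]*.05).round(3),'dz mm',r.x[3].round(2) if fz else '-','tilt',(r.x[4]*.02).round(3) if tilt else '-','cost',round(r.fun,1))
    if save_as:
        s=min(780//w,590//h);c=cv2.resize(g['pixels'][v0:v0+h,u0:u0+w],None,fx=s,fy=s,interpolation=cv2.INTER_CUBIC).copy()
        for M in(BODY,HAND):
            Q=((P_(r.x,M)-[u0,v0]+.5)*s).astype(int)
            for i in range(4):
                for e,f in((i,(i+1)%4),(i+4,(i+1)%4+4),(i,i+4)): cv2.line(c,tuple(map(int,Q[e])),tuple(map(int,Q[f])),(0,255,0),1)
        save(c,save_as)
    return r
if __name__=='__main__':
    run('scene','1',.545,-.104,.004,.015,(252,185,46,56),save_as='m1')
    run('scene','2',.545,-.104,.004,.015,(252,185,46,56),fz=True)
    run('top','1',.545,-.104,.004,.015,(262,160,42,45),save_as='m2')
    ms=lambda u,v:(v>160)
    for fz,t in((0,0),(1,0),(1,1)):
        run('scene','6',.5292,.1674,.0951,.93,(178,146,24,42),stud=(.5292,.1674,.085,.93),fz=fz,tilt=t,save_as='m3',mask=lambda u,v:(v>158))
E
python3 kf3.py
```

```text
scene 1 key xy 0.5484 -0.101 dyaw 0.029 dz mm - tilt - cost 1626.6
scene 2 key xy 0.548 -0.1013 dyaw 0.038 dz mm 0.33 tilt - cost 1803.1
top 1 key xy 0.5491 -0.1043 dyaw 0.008 dz mm - tilt - cost 284.2
scene 6 key xy 0.532 0.1703 dyaw -0.039 dz mm - tilt - cost 206.0
scene 6 key xy 0.5315 0.1698 dyaw -0.036 dz mm 0.02 tilt - cost 206.6
scene 6 key xy 0.5315 0.17 dyaw -0.045 dz mm 0.32 tilt 0.019 cost 205.1
```

View pics/m1.png

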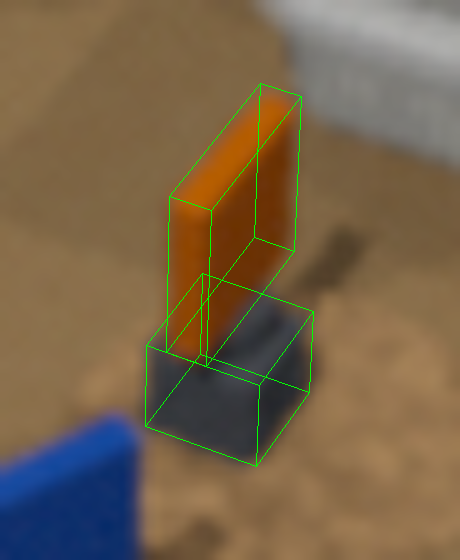

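View pics/m3.png

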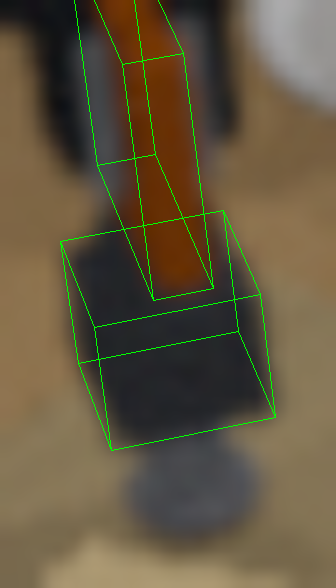

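The scene view shows the key just above the stud, within 2–3 mm. The two cameras disagree by about that much, which the 3 mm chamfer covers. I'll nudge y by -1.5 mm and feel downward.

Call:
drive_tool([
  {"xyz": [0.0012, -0.0009, 0.006], "dr": [0, 0, 0], "grip": 1},
  {"xyz": [0, 0, 0.003], "dr": [0, 0, 0], "grip": 1},
  {"xyz": [0, 0, 0.001], "dr": [0, 0, 0], "grip": 1},
  {"xyz": [0, 0, 0], "dr": [0, 0, 0], "grip": 1},
], newtons=100)

```text
clock: 8.6
eef_pos: [0.5302, 0.1665, 0.1391]
ee_rot: [-3.14, 0.0, -2.211]
ft_force: [0.2, 0.6, -1.7]
finger_gap: 0.011
```

Call:
drive_tool([
  {"xyz": [0, 0, 0.002], "dr": [0, 0, 0], "grip": 1},
  {"xyz": [0, 0, 0], "dr": [0, 0, 0], "grip": 1},
])

```text
clock: 8.85
eef_pos: [0.5306, 0.1667, 0.1375]
ee_rot: [-3.14, 0.001, -2.211]
ft_force: [0.8, -0.2, 0.1]
finger_gap: 0.011
```

Call:
drive_tool([
  {"xyz": [0, 0, 0.002], "dr": [0, 0, 0], "grip": 1},
  {"xyz": [0, 0, 0], "dr": [0, 0, 0], "grip": 1},
])

```text
clock: 9.1
eef_pos: [0.5307, 0.1667, 0.1366]
ee_rot: [-3.139, 0.001, -2.211]
ft_force: [-1.5, -0.9, 6.7]
finger_gap: 0.0111
```

```bash
python3 - <<'E'
from h import *
o=observe();print(o['eef_pos'],o['ft_force'],o['ft_torque'])
E
```

```text
[0.53068933 0.16667391 0.13657816] [-1.53605557 -0.89034534  6.67878916] [-0.08341297  0.50915413  0.00925106]
```

Call:
drive_tool([
  {"xyz": [0.0015, 0.0005, 0.0005], "dr": [0, 0, 0], "grip": 1},
  {"xyz": [0, 0, 0.0005], "dr": [0, 0, 0], "grip": 1},
])

```text
clock: 9.35
eef_pos: [0.5305, 0.1664, 0.1363]
ee_rot: [-3.138, 0.004, -2.211]
ft_force: [-1.2, 0.6, 7.5]
finger_gap: 0.0104
```

```bash
python3 - <<'E'
from h import *
o=observe();print(o['eef_pos'],o['ft_force'],o['ft_torque'])
E
```

```text
[0.53049608 0.16641397 0.13628639] [-1.20224547  0.63519232  7.47823741] [0.25446776 0.27810013 0.02022105]
```

```bash
python3 - <<'E'
from h import *
for n,w in(('top',(150,210,140,200)),('scene',(145,205,165,225))):
    P=[]
    for i in range(4):
        g=grab(n);P.append(g['pixels'].astype(float))
    g['pixels']=np.mean(P,0).astype(np.uint8); np.savez(f'{n}7.npz',**g)
    c=g['pixels'][w[0]:w[1],w[2]:w[3]];save(c,n+'7c',9)
o=observe();print(o['clock'],o['eef_pos'],o['ft_force'],o['ft_torque'])
from kf3 import run
run('scene','7',.5292,.1674,o['eef_pos'][2]-.0531,.93,(178,150,24,40),stud=(.5292,.1674,.085,.93),fz=False,save_as='m4',mask=lambda u,v:(v>160))
E
```

```text
9.75 [0.53048285 0.16645133 0.13636504] [-1.23357508  1.24638127  8.23695373] [ 0.23641283  0.20651417 -0.00027826]
scene 7 key xy 0.5276 0.165 dyaw -0.026 dz mm - tilt - cost 387.2
```

View pics/scene7c.png

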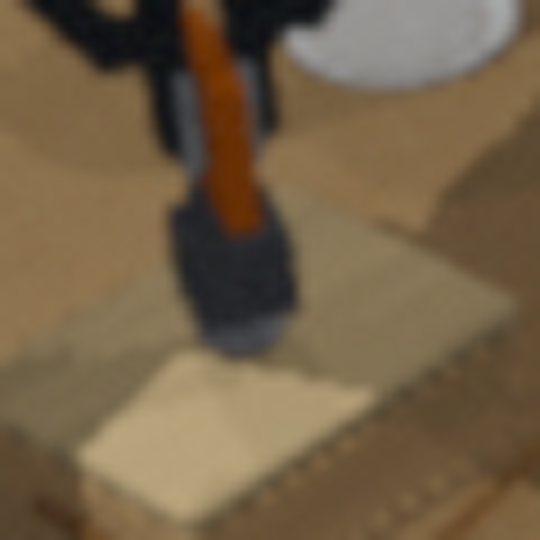

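Call:
drive_tool([
  {"xyz": [0, 0.001, 0], "dr": [0, 0, 0], "grip": 1},
  {"xyz": [0, 0.001, 0], "dr": [0, 0, 0], "grip": 1},
  {"xyz": [0, 0, 0], "dr": [0, 0, 0], "grip": 1},
])

```text
clock: 10.12
eef_pos: [0.5301, 0.1668, 0.1366]
ee_rot: [-3.135, 0.004, -2.212]
ft_force: [1.7, -1.4, 6.5]
finger_gap: 0.0108
```

```bash
python3 - <<'E'
from h import *
o=observe();print(o['clock'],o['eef_pos'],o['ee_rot'],o['ft_force'],o['ft_torque'])
E
```

```text
10.125 [0.53014763 0.16675727 0.1365605 ] [-3.13487217  0.00363939 -2.21169864] [ 1.67269064 -1.37701302  6.4754645 ] [-0.27899796 -0.37281744 -0.04754614]
```

Call:
drive_tool([
  {"xyz": [0, -0.001, 0], "dr": [0, 0, 0.05], "grip": 1},
  {"xyz": [0, 0, 0], "dr": [0, 0, 0.05], "grip": 1},
])

```text
clock: 10.38
eef_pos: [0.5301, 0.1669, 0.1364]
ee_rot: [-3.138, 0.005, -2.313]
ft_force: [-0.3, 1.0, 7.6]
finger_gap: 0.0107
```

```bash
cat > ob.py <<'E'
from h import *
o=observe();print(o['clock'],o['eef_pos'].round(4),o['ee_rot'].round(3),o['ft_force'].round(2),o['ft_torque'].round(3),o['joint_pos'][5].round(3))
E
python3 ob.py
```

```text
10.375 [0.5301 0.1669 0.1364] [-3.138  0.005 -2.313] [-0.27  1.01  7.57] [0.209 0.116 0.007] -0.64
```

Call:
drive_tool([
  {"xyz": [0, 0, 0], "dr": [0, 0, 0.05], "grip": 1},
  {"xyz": [0, 0, 0], "dr": [0, 0, 0.05], "grip": 1},
])

```text
clock: 10.62
eef_pos: [0.53, 0.1671, 0.1364]
ee_rot: [-3.139, 0.005, -2.413]
ft_force: [-0.8, 0.3, 7.1]
finger_gap: 0.011
```

```bash
python3 ob.py
```

```text
10.625 [0.53   0.1671 0.1364] [-3.139  0.005 -2.413] [-0.81  0.3   7.06] [0.269 0.14  0.022] -0.54
```

```bash
python3 - <<'E'
from h import *
from kf3 import BODY,HAND
P=[]
gs={}
for n in('scene','top'):
    P=[]
    for i in range(3):
        g=grab(n);P.append(g['pixels'].astype(float))
    g['pixels']=np.mean(P,0).astype(np.uint8);np.savez(f'{n}8.npz',**g);gs[n]=g
out=[]
for n,(sx,sy),(u0,v0) in(('scene',(.5292,.1674),(174,150)),('top',(.5333,.1676),(155,165))):
    g=gs[n];w=h=40 ;s=14
    c=cv2.resize(g['pixels'][v0:v0+h,u0:u0+w],None,fx=s,fy=s,interpolation=cv2.INTER_CUBIC).copy()
    def dr(pts,col,closed=True):
        q=np.array([((proj(g,p)-[u0,v0]+.5)*s) for p in pts]).astype(np.int32);cv2.polylines(c,[q],closed,col,1)
    t=np.linspace(0,6.28,40)
    for z in(.070,.066): dr([(sx+.015*np.cos(a),sy+.015*np.sin(a),z) for a in t],(255,0,0))
    Rz=Ro.from_euler('z',.728).as_matrix()
    X=BODY@Rz.T+[sx,sy,.0840]
    for i in range(4):
        for e,f in((i,(i+1)%4),(i+4,(i+1)%4+4),(i,i+4)): dr([X[e],X[f]],(0,255,0))
    save(c,'ov8'+n)
E
```

```text
(no output)
```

View pics/ov8scene.png

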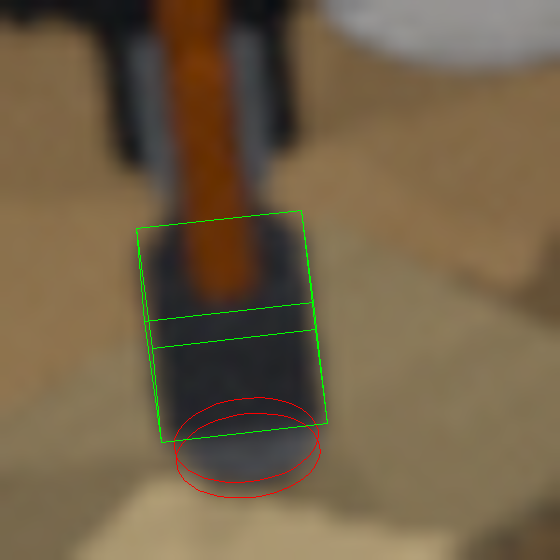

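View pics/ov8top.png

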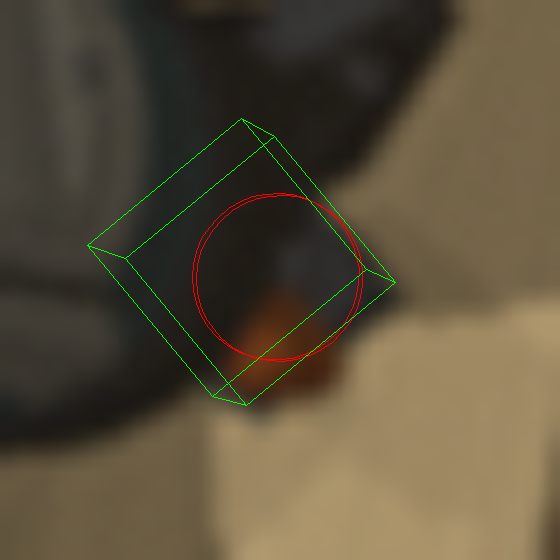

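Both overlays put the key over the stud within about 2 mm, so the remaining misfit is likely yaw. Sweep the yaw the other way under light pressure, watching for a drop.

Call:
drive_tool([
  {"xyz": [0, 0, 0], "dr": [0, 0, -0.1], "grip": 1},
  {"xyz": [0, 0, 0], "dr": [0, 0, -0.1], "grip": 1},
  {"xyz": [0, 0, 0], "dr": [0, 0, -0.08], "grip": 1},
])

```text
clock: 11.3
eef_pos: [0.5308, 0.1664, 0.1365]
ee_rot: [-3.135, 0.003, -2.129]
ft_force: [1.4, -1.3, 6.9]
finger_gap: 0.0105
```

```bash
python3 ob.py
```

```text
11.3 [0.5308 0.1664 0.1365] [-3.135e+00  3.000e-03 -2.129e+00] [ 1.37 -1.27  6.88] [-0.118 -0.282 -0.057] -0.824
```

Call:
drive_tool([
  {"xyz": [0, 0, 0], "dr": [0, 0, -0.05], "grip": 1},
  {"xyz": [0, 0, 0], "dr": [0, 0, -0.03], "grip": 1},
])

```text
clock: 11.55
eef_pos: [0.5308, 0.1664, 0.1366]
ee_rot: [-3.135, 0.003, -2.051]
ft_force: [-0.4, -0.7, 5.9]
finger_gap: 0.0107
```

Call:
drive_tool([
  {"xyz": [0, 0, 0], "dr": [0, 0, -0.05], "grip": 1},
  {"xyz": [0, 0, 0], "dr": [0, 0, -0.03], "grip": 1},
])

```text
clock: 11.8
eef_pos: [0.5309, 0.1664, 0.1366]
ee_rot: [-3.135, 0.002, -1.971]
ft_force: [0.7, -1.4, 4.9]
finger_gap: 0.011
```

```bash
python3 ob.py
```

```text
11.8 [0.5309 0.1664 0.1366] [-3.135e+00  2.000e-03 -1.971e+00] [ 0.74 -1.42  4.88] [-0.091 -0.29  -0.067] -0.983
```

```bash
python3 - <<'E'
from h import *
def ov(n,tag,sx,sy,yaw,u0,v0,name,key=None,N=24,s=24,gain=2.0,dyaw=0):
    g=dict(np.load(f'{n}{tag}.npz'));im=np.clip(g['pixels'].astype(float)*gain,0,255).astype(np.uint8)
    c=cv2.resize(im[v0:v0+N,u0:u0+N],None,fx=s,fy=s,interpolation=cv2.INTER_CUBIC).copy()
    def dr(pts,col):
        q=np.array([((proj(g,p)-[u0,v0]+.5)*s) for p in pts]).astype(np.int32);cv2.polylines(c,[q],True,col,1)
    t=np.linspace(0,6.28,60)
    for z in(.071,.067): dr([(sx+.015*np.cos(a),sy+.015*np.sin(a),z) for a in t],(255,0,0))
    for z in(.071,.085): dr([(sx+.008*2**.5*np.cos(yaw+np.pi/4+k*np.pi/2),sy+.008*2**.5*np.sin(yaw+np.pi/4+k*np.pi/2),z) for k in range(4)],(0,255,0))
    return c
a=ov('top','2',.5333,.1676,.93,163,172,'');b=ov('scene','2',.5292,.1674,.93,179,169,'')
save(np.hstack([a,b]),'ovs',.69)
E
```

```text
(no output)
```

View pics/ovs.png

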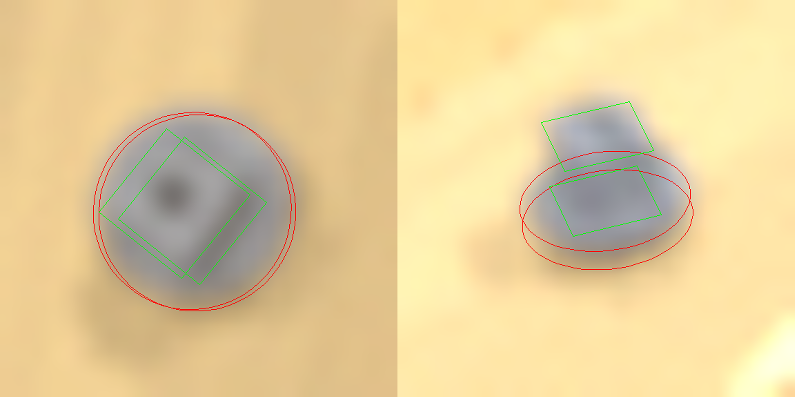

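Call:
drive_tool([
  {"xyz": [0, 0, -0.004], "dr": [0, 0, 0.1], "grip": 1},
  {"xyz": [0, 0, -0.001], "dr": [0, 0, 0.1], "grip": 1},
  {"xyz": [0, 0, 0], "dr": [0, 0, 0], "grip": 1},
])

```text
clock: 12.18
eef_pos: [0.5281, 0.1662, 0.1392]
ee_rot: [-3.14, 0.0, -2.17]
ft_force: [0.0, -0.7, -0.4]
finger_gap: 0.011
```

```bash
python3 - <<'E'
from h import *
delta([.533,.1675,.14],np.pi+.96)
P=[]
for n in('top','scene'):
    P=[]
    for i in range(4):
        g=grab(n);P.append(g['pixels'].astype(float))
    g['pixels']=np.mean(P,0).astype(np.uint8);np.savez(f'{n}9.npz',**g)
    u0,v0=(150,165) if n=='top' else (174,150)
    c=np.clip(g['pixels'][v0:v0+40,u0:u0+50].astype(float)*2.2,0,255).astype(np.uint8);save(c,n+'9b',14)
E
```

```text
t 12.175 pos [0.5281 0.1662 0.1392] rot [-3.1401e+00  2.0000e-04 -2.1703e+00] j6 -0.783 F [ 0.  -0.7 -0.4] gap 0.011
shift [-0.0038 -0.0033 -0.0008] turn [-0.0015  0.0002  0.0113]
```

View pics/top9b.png

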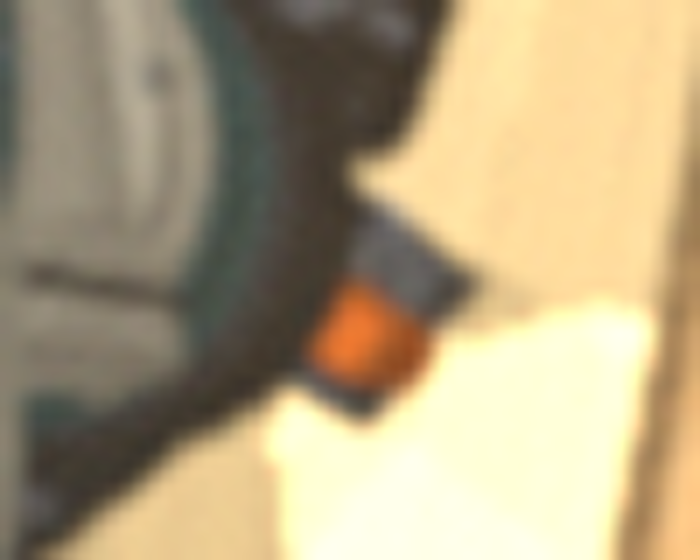

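View pics/scene9b.png

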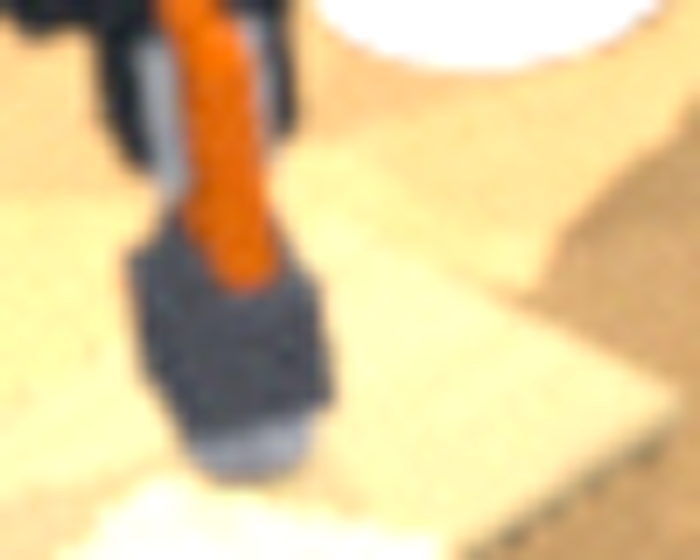

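```bash
python3 - <<'E'
from h import *
def bp(g,u,v,z):
    K=g['intrinsics'];d=np.array([(u-K[0,2])/K[0,0],(v-K[1,2])/K[1,1],1]);C=-g['R'].T@g['t'];w=g['R'].T@d;return (C+w*(z-C[2])/w[2])[:2]
g=dict(np.load('top9.npz'))
a=bp(g,183.4,184.7,.087);b=bp(g,175.6,194.9,.087);m=(a+b)/2;print(a,b,'yaw',np.arctan2(*(b-a)[::-1])-np.pi/2,np.linalg.norm(b-a))
y=.971;print('key ctr top',m+.017*np.array([np.cos(y),np.sin(y)]))
print('stud dot top',bp(g,172.9,183.3,.085))
# automatic: subpixel edges. refined fit with brighter image
s=dict(np.load('scene9.npz'))
pass
import kf3
from kf3 import run
for zf in(.0855,.0865,.0875):
    run('scene','9',.5292,.1674,zf,.97,(178,152,24,34),stud=(.5292,.1674,.085,.96),save_as='m9',mask=lambda u,v:v>163)
E
```

```text
[0.5316839  0.14152707] [0.50589556 0.15969248] yaw 0.9571207491157634 0.03154394725007481
key ctr top [0.5283858  0.16464244]
stud dot top [0.53453206 0.16799744]
scene 9 key xy 0.5272 0.1663 dyaw -0.039 dz mm - tilt - cost 154.4
scene 9 key xy 0.5261 0.1653 dyaw -0.041 dz mm - tilt - cost 156.8
scene 9 key xy 0.5248 0.1642 dyaw -0.05 dz mm - tilt - cost 159.7
```

View pics/m9.png

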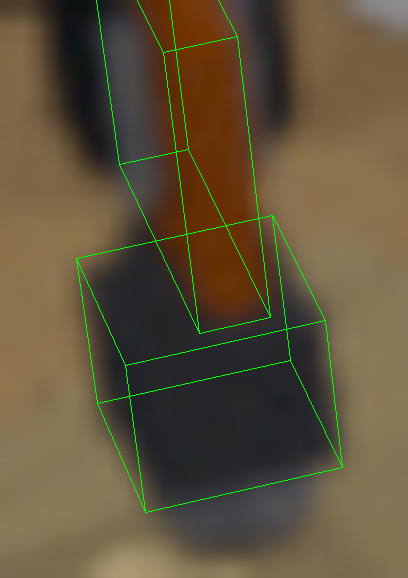

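Both views now say the key is short in +x,+y: the top view by about 6/3 mm, the scene view by about 3/2 mm. Shift by about 5/2.5 mm and probe down.

Call:
drive_tool([
  {"xyz": [-0.0046, -0.0026, -0.001], "dr": [0, 0, 0.01], "grip": 1},
  {"xyz": [0, 0, 0], "dr": [0, 0, 0], "grip": 1},
  {"xyz": [0, 0, 0.002], "dr": [0, 0, 0], "grip": 1},
  {"xyz": [0, 0, 0.002], "dr": [0, 0, 0], "grip": 1},
  {"xyz": [0, 0, 0], "dr": [0, 0, 0], "grip": 1},
])

```text
clock: 13.2
eef_pos: [0.5331, 0.1686, 0.1369]
ee_rot: [-3.14, 0.001, -2.181]
ft_force: [-0.1, -0.6, 4.0]
finger_gap: 0.0107
```

```bash
python3 ob.py
```

```text
13.2 [0.5331 0.1686 0.1369] [-3.140e+00  1.000e-03 -2.181e+00] [-0.15 -0.56  3.95] [-0.032  0.297 -0.038] -0.769
```

Call:
drive_tool([
  {"xyz": [0, 0, 0.002], "dr": [0, 0, 0], "grip": 1},
  {"xyz": [0, 0, 0], "dr": [0, 0, 0], "grip": 1},
])

```text
clock: 13.45
eef_pos: [0.5333, 0.1687, 0.1359]
ee_rot: [-3.139, 0.001, -2.181]
ft_force: [-3.1, -0.0, 9.3]
finger_gap: 0.0108
```

```bash
python3 ob.py
```

```text
13.45 [0.5333 0.1687 0.1359] [-3.139e+00  1.000e-03 -2.181e+00] [-3.08 -0.    9.26] [-0.119  0.751  0.019] -0.769
```

Call:
drive_tool([
  {"xyz": [0, 0, 0], "dr": [0, 0, 0.08], "grip": 1},
  {"xyz": [0, 0, 0], "dr": [0, 0, 0.08], "grip": 1},
])

```text
clock: 13.7
eef_pos: [0.5336, 0.1691, 0.1359]
ee_rot: [-3.14, 0.003, -2.344]
ft_force: [-1.8, 0.4, 7.1]
finger_gap: 0.0108
```

```bash
python3 ob.py
```

```text
13.7 [0.5336 0.1691 0.1359] [-3.140e+00  3.000e-03 -2.344e+00] [-1.77  0.45  7.1 ] [0.226 0.445 0.069] -0.607
```

Call:
drive_tool([
  {"xyz": [0, 0, -0.002], "dr": [0, 0, -0.08], "grip": 1},
  {"xyz": [0, 0, 0], "dr": [0, 0, -0.08], "grip": 1},
  {"xyz": [0.0015, 0.0025, 0], "dr": [0, 0, 0], "grip": 1},
  {"xyz": [0, 0, 0.001], "dr": [0, 0, 0], "grip": 1},
  {"xyz": [0, 0, 0.001], "dr": [0, 0, 0], "grip": 1},
  {"xyz": [0, 0, 0], "dr": [0, 0, 0], "grip": 1},
])

```text
clock: 14.45
eef_pos: [0.5312, 0.169, 0.136]
ee_rot: [-3.138, 0.002, -2.182]
ft_force: [-0.5, 0.3, 8.6]
finger_gap: 0.0107
```

```bash
python3 ob.py
```

```text
14.45 [0.5312 0.169  0.136 ] [-3.138e+00  2.000e-03 -2.182e+00] [-0.49  0.32  8.55] [-0.102 -0.034 -0.03 ] -0.767
```

Call:
drive_tool([
  {"xyz": [0, 0, 0], "dr": [0, 0, 0.08], "grip": 1},
  {"xyz": [0, 0, 0], "dr": [0, 0, 0.08], "grip": 1},
])

```text
clock: 14.7
eef_pos: [0.5311, 0.1694, 0.136]
ee_rot: [-3.139, 0.004, -2.345]
ft_force: [0.4, 1.1, 8.2]
finger_gap: 0.0108
```

Call:
drive_tool([
  {"xyz": [0, 0, 0], "dr": [0, 0, 0.08], "grip": 1},
  {"xyz": [0, 0, 0], "dr": [0, 0, 0.08], "grip": 1},
])

```text
clock: 14.95
eef_pos: [0.5312, 0.1696, 0.1361]
ee_rot: [-3.14, 0.004, -2.505]
ft_force: [0.7, 1.3, 9.5]
finger_gap: 0.0112
```

Call:
drive_tool([
  {"xyz": [0, 0, 0], "dr": [0, 0, 0.08], "grip": 1},
  {"xyz": [0, 0, 0], "dr": [0, 0, 0.08], "grip": 1},
])

```text
clock: 15.2
eef_pos: [0.5313, 0.1697, 0.1361]
ee_rot: [-3.141, 0.005, -2.664]
ft_force: [0.9, 1.6, 9.4]
finger_gap: 0.0111
```

```bash
python3 ob.py
```

```text
15.2 [0.5313 0.1697 0.1361] [-3.141  0.005 -2.664] [0.89 1.59 9.37] [ 0.32  -0.091  0.046] -0.284
```

Call:
drive_tool([
  {"xyz": [0, 0, -0.005], "dr": [0, 0, -0.16], "grip": 1},
  {"xyz": [0, 0, 0], "dr": [0, 0, -0.16], "grip": 1},
  {"xyz": [0, 0, 0], "dr": [0, 0, -0.16], "grip": 1},
  {"xyz": [0, 0, 0], "dr": [0, 0, 0], "grip": 1},
])

```text
clock: 15.7
eef_pos: [0.5286, 0.1686, 0.1382]
ee_rot: [3.141, -0.002, -2.184]
ft_force: [0.2, 0.2, -0.3]
finger_gap: 0.0111
```

```bash
cat > pics9.py <<'E'
from h import *
import sys
tag=sys.argv[1]
for n in('top','scene'):
    P=[]
    for i in range(4):
        g=grab(n);P.append(g['pixels'].astype(float))
    g['pixels']=np.mean(P,0).astype(np.uint8);np.savez(f'{n}{tag}.npz',**g)
    u0,v0=(150,165) if n=='top' else (170,150)
    c=np.clip(g['pixels'][v0:v0+40,u0:u0+40].astype(float)*2.2,0,255).astype(np.uint8);save(c,n+tag+'b',14)
E
python3 -c "
from h import *
delta([.5335,.171,.137],np.pi+.95)"
python3 pics9.py 10
```

```text
t 15.7 pos [0.5286 0.1686 0.1382] rot [ 3.1409e+00 -1.7000e-03 -2.1838e+00] j6 -0.765 F [ 0.2  0.2 -0.3] gap 0.0111
shift [-0.0048 -0.0026  0.0012] turn [ 0.0007 -0.0017  0.0078]
```

View pics/top10b.png

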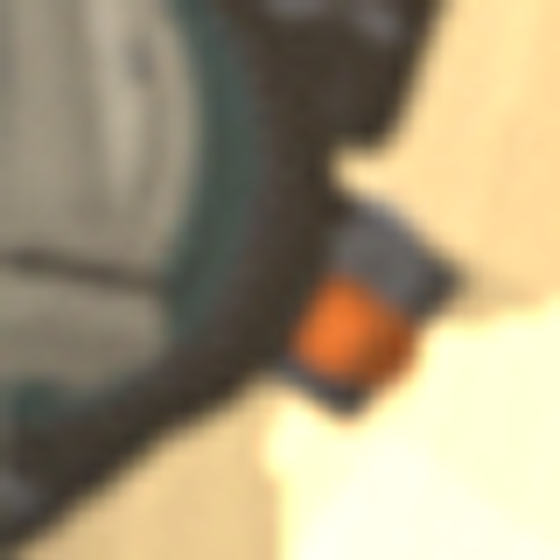

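View pics/scene10b.png

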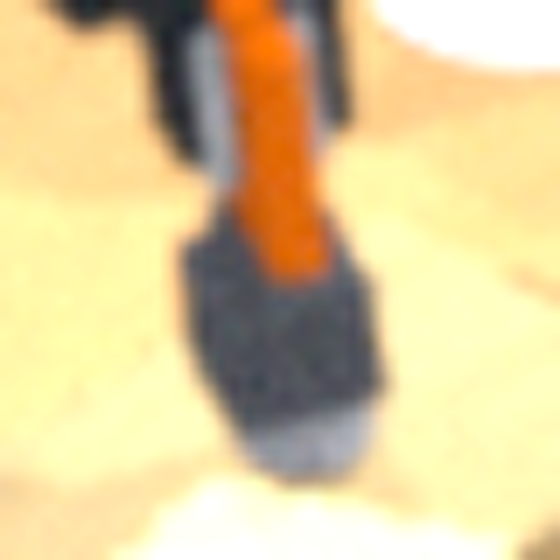

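```bash
cat >> h.py <<'E'
def bp(g,u,v,z):
    K=g['intrinsics'];d=np.array([(u-K[0,2])/K[0,0],(v-K[1,2])/K[1,1],1]);C=-g['R'].T@g['t'];w=g['R'].T@d;return (C+w*(z-C[2])/w[2])[:2]
E
python3 - <<'E'
from h import *
s=dict(np.load('scene10.npz'));t=dict(np.load('top10.npz'))
k=np.array([np.cos(.957),np.sin(.957)])*.017
print('scene key',bp(s,191.6,179.2,.0855)+k)
# stud from scene2 : flange centre  crop(610,210)/16.56 
print('stud scene flange', bp(s,179+ (610-397)/16.56-.5,169+210/16.56-.5,.069))
# head top dot in scene? 
f=lambda x,y:(150+x/14-.5,165+y/14-.5)
a=bp(t,*f(455,275),.0855);b=bp(t,*f(348,412),.0855)
print('top key',(a+b)/2+k,np.linalg.norm(a-b),np.arctan2(*(b-a)[::-1])-np.pi/2)
print('stud top',bp(t,172.9,183.3,.085),'flange',bp(t,163+192/16.56-.5,172+203/16.56-.5,.071))
E
```

```text
scene key [0.5303042  0.17061104]
stud scene flange [0.52955421 0.16681502]
top key [0.53046308 0.16812287] 0.03054837950112112 0.9470085059733444
stud top [0.53453206 0.16799744] flange [0.53448525 0.16770385]
```

```bash
python3 - <<'E'
from h import *
np.set_printoptions(linewidth=180,precision=1,suppress=True)
s=load('scene');X=cloud(s)
print('t',observe()['eef_pos'])
print('z mm col 188..194 rows 164..186');
for v in range(158,188): print(v,(X[v,187:196,2]*1e3))
t=load('top');Y=cloud(t)
print('top z');
for v in range(176,198,1): print(v,(Y[v,168:188,2]*1e3))
E
```

```text
t [0.5 0.2 0.1]
z mm col 188..194 rows 164..186
158 [165.  165.7 164.9 162.4 162.6 151.  148.6 147.9   1.1]
159 [159.5 161.8 161.7 162.1 160.3 147.7   0.4   5.2  -0.2]
160 [155.1 157.  157.3 158.6 157.1 146.3  -0.7   3.9   4.1]
161 [150.6 154.1 155.2 156.2 154.5   2.9   0.9  -0.    1.2]
162 [147.6 151.5 153.  151.7 149.8   0.6   2.1  -0.2   1. ]
163 [140.7 148.7 148.3 148.9 148.8 146.7   3.    1.4  -0.1]
164 [138.3 143.7 147.1 145.7 144.9 142.6   0.3   0.5   2.2]
165 [134.  141.1 143.1 141.6 143.  141.4 117.6  -2.1   1.9]
166 [128.5 140.6 140.8 138.9 138.2 136.2 123.  116.5  63.8]
167 [128.  133.3 137.3 134.4   nan 134.  118.3 116.2  61.5]
168 [125.9 124.2 132.9 133.1 132.3 128.2 114.8 117.8 116.7]
169 [118.7 121.2 119.7 127.6 117.8 117.6 116.1 115.8 116.9]
170 [116.9 116.  119.1 115.9 117.7 118.1 114.7 116.4 115.9]
171 [118.  116.3 115.6 116.2 113.8 116.7 115.9 112.1 111.1]
172 [116.4 112.7 111.7 112.4 111.2 110.4 109.2 109.8 106.8]
173 [111.5 111.7 107.5 108.8 108.  106.8 106.9 104.7 104.8]
174 [107.1 107.2 108.2 105.7 105.6 103.8 104.1 101.5 101.3]
175 [104.3 103.7 103.9 102.1 101
[... 2666 characters left out ...]
3.5]
192 [ 64.2 113.5 119.5 115.5 114.1 115.4 119.2 155.4 149.9 141.  130.   60.9  61.3  60.   65.2  64.1  63.6  60.6  56.6  60.5]
193 [ 63.6  63.6 117.4 117.8 113.  114.3 108.3  98.7  91.4  64.   62.1  62.3  61.   64.3  61.4  59.4  63.   62.3  61.4  65. ]
194 [ 65.5  64.3  62.4  63.2 116.7 112.8 101.1  92.9  60.7  64.8  62.2  63.4  62.   60.7  66.   62.   64.2  61.3  60.9  64.8]
195 [64.6 64.2 61.8 64.8 60.5 61.9 90.4 62.8 64.5 61.6 62.1 63.3 61.7 66.2 64.5 63.7 62.7 64.3 64.6 58.1]
196 [61.  61.8 66.9 62.  62.5 64.8 61.7 63.  64.6 59.7 60.7 62.4 63.7 60.9 63.9 62.5 61.8 60.2 61.1 60.8]
197 [61.9 65.9 66.1 60.5 64.5 58.6 58.6 64.4 65.  62.8 58.4 64.1 63.2 64.  60.  67.3 61.6 60.9 62.  62.2]
```

```bash
python3 - <<'E'
from h import *
for n,w in(('top',(176,193,164,182)),('scene',(170,192,180,204))):
    g=dict(np.load(f'{n}2.npz'));X=cloud(g)[w[0]:w[1],w[2]:w[3]].reshape(-1,3);X=X[~np.isnan(X[:,0])]
    lid=np.median(X[np.abs(X[:,2]-.062)<.004][:,2])
    H=X[X[:,2]>lid+.0195];F=X[(X[:,2]>lid+.0065)&(X[:,2]<lid+.012)]
    print(n,'lid',lid,'head n',len(H),H.mean(0),'range',H[:,:2].min(0),H[:,:2].max(0),'zmed',np.median(H[:,2]))
    A=np.c_[F[:,:2]*2,np.ones(len(F))]
    print('  flange n',len(F),F.mean(0),F.min(0),F.max(0))
yaw=.957;ck,sk=np.cos(yaw),np.sin(yaw)
R=np.array([[ck,sk],[-sk,ck]])
for n,w in(('top',(176,200,164,190)),('scene',(160,184,180,204))):
    g=load(n) if 0 else dict(np.load(f'{n}10.npz'));X=cloud(g)[w[0]:w[1],w[2]:w[3]].reshape(-1,3);X=X[~np.isnan(X[:,0])]
    b=X[(X[:,2]>.0885)&(X[:,2]<.1195)];k=b[:,:2]@R.T
    top=b[b[:,2]>.1135][:,:2]@R.T
    side=b[(b[:,2]<.110)][:,:2]@R.T
    print(n,'top face n',len(top),'xk',np.percentile(top[:,0],[0,5,50,95,100]).round(4),'yk',np.percentile(top[:,1],[0,5,50,95,100]).round(4))
    print('   side n',len(side),'xk',np.percentile(side[:,0],[0,10,50,90,100]).round(4),'yk',np.percentile(side[:,1],[0,5,50,95,100]).round(4))
for nm,p in(('stud top',(.5345,.1678)),('stud scene',(.5296,.1668)),('TCP',(.5286,.1686))): print(nm,(R@np.array(p)).round(4))
E
```

```text
top lid 0.06281317822023082 head n 43 [0.53363317 0.16848346 0.0851748 ] range [0.52522453 0.16005102] [0.54278842 0.17769658] zmed 0.08535100306517295
  flange n 57 [0.53366969 0.16699065 0.07117384] [0.52105067 0.15515369 0.06944191] [0.54662529 0.18308233 0.07330677]
scene lid 0.06315389533511366 head n 20 [0.53238995 0.17103747 0.08506166] range [0.52388361 0.16322985] [0.54266825 0.17877141] zmed 0.08528437737840779
  flange n 33 [0.52892455 0.16759712 0.07197671] [0.51828881 0.15578679 0.0696649 ] [0.54814602 0.18455343 0.07502528]
top top face n 36 xk [0.4234 0.4239 0.4294 0.4377 0.4396] yk [-0.3526 -0.3523 -0.3457 -0.3207 -0.3193]
   side n 20 xk [0.4232 0.4233 0.4239 0.4374 0.4487] yk [-0.3529 -0.3528 -0.3452 -0.3219 -0.3193]
scene top face n 50 xk [0.4225 0.4243 0.4328 0.4553 0.4587] yk [-0.3508 -0.3493 -0.3287 -0.318  -0.3169]
   side n 89 xk [0.423  0.4249 0.4268 0.4413 0.4605] yk [-0.3505 -0.3488 -0.3308 -0.3173 -0.3169]
stud top [ 0.445  -0.3403]
stud scene [ 0.4414 -0.3369]
TCP [ 0.4423 -0.335 ]
```

Depth gives a much cleaner relative fix. The key foot needs +3.8 mm along its x and -3.0 mm along its y, and both cameras agree within 1.5 mm. Apply it and probe.

Call:
drive_tool([
  {"xyz": [-0.0038, -0.003, -0.001], "dr": [0, 0, 0], "grip": 1},
  {"xyz": [0, 0, 0], "dr": [0, 0, 0], "grip": 1},
])

```text
clock: 16.35
eef_pos: [0.5354, 0.1704, 0.1406]
ee_rot: [-3.139, 0.001, -2.182]
ft_force: [0.0, 0.2, -0.5]
finger_gap: 0.0108
```

Call:
drive_tool([
  {"xyz": [0, 0, 0.002], "dr": [0, 0, 0], "grip": 1},
  {"xyz": [0, 0, 0.002], "dr": [0, 0, 0], "grip": 1},
  {"xyz": [0, 0, 0], "dr": [0, 0, 0], "grip": 1},
])

```text
clock: 16.73
eef_pos: [0.5345, 0.1702, 0.136]
ee_rot: [-3.14, 0.0, -2.181]
ft_force: [0.8, 0.1, -1.2]
finger_gap: 0.011
```

```bash
python3 ob.py
```

```text
16.725 [0.5345 0.1702 0.136 ] [-3.14   0.    -2.181] [ 0.77  0.13 -1.19] [ 0.048 -0.02  -0.033] -0.767
```

At z 0.136 there is no contact force now, so the head is entering the chamfer. Continue down.

Call:
drive_tool([
  {"xyz": [0, 0, 0.002], "dr": [0, 0, 0], "grip": 1},
  {"xyz": [0, 0, 0.001], "dr": [0, 0, 0], "grip": 1},
  {"xyz": [0, 0, 0], "dr": [0, 0, 0], "grip": 1},
])

```text
clock: 17.1
eef_pos: [0.5346, 0.1702, 0.1332]
ee_rot: [-3.14, 0.0, -2.181]
ft_force: [0.0, 0.2, -1.7]
finger_gap: 0.0109
```

```bash
python3 ob.py
```

```text
17.1 [0.5346 0.1702 0.1332] [-3.14   0.    -2.181] [ 0.05  0.17 -1.73] [ 0.005 -0.005 -0.013] -0.767
```

Call:
drive_tool([
  {"xyz": [0, 0, 0.003], "dr": [0, 0, 0], "grip": 1},
  {"xyz": [0, 0, 0.002], "dr": [0, 0, 0], "grip": 1},
  {"xyz": [0, 0, 0.001], "dr": [0, 0, 0], "grip": 1},
  {"xyz": [0, 0, 0], "dr": [0, 0, 0], "grip": 1},
])

```text
clock: 17.6
eef_pos: [0.5346, 0.1702, 0.1272]
ee_rot: [-3.14, 0.0, -2.181]
ft_force: [-0.1, 0.3, -1.2]
finger_gap: 0.0111
```

```bash
python3 ob.py
```

```text
17.6 [0.5346 0.1702 0.1272] [-3.14   0.    -2.181] [-0.11  0.31 -1.25] [ 0.041  0.021 -0.047] -0.767
```

Call:
drive_tool([
  {"xyz": [0, 0, 0.002], "dr": [0, 0, 0], "grip": 1},
  {"xyz": [0, 0, 0.001], "dr": [0, 0, 0], "grip": 1},
  {"xyz": [0, 0, 0], "dr": [0, 0, 0], "grip": 1},
], newtons=110)

```text
clock: 17.98
eef_pos: [0.5347, 0.1702, 0.1244]
ee_rot: [-3.14, 0.0, -2.181]
ft_force: [0.3, -0.6, -0.5]
finger_gap: 0.011
```

Call:
drive_tool([
  {"xyz": [0, 0, 0.001], "dr": [0, 0, 0], "grip": 1},
  {"xyz": [0, 0, 0], "dr": [0, 0, 0], "grip": 1},
])

```text
clock: 18.23
eef_pos: [0.5347, 0.1702, 0.1238]
ee_rot: [-3.14, 0.0, -2.181]
ft_force: [-1.4, -0.8, 3.6]
finger_gap: 0.0107
```

Call:
drive_tool([
  {"xyz": [0, 0, 0.0015], "dr": [0, 0, 0], "grip": 1},
  {"xyz": [0, 0, 0], "dr": [0, 0, 0], "grip": 1},
])

```text
clock: 18.48
eef_pos: [0.5348, 0.1702, 0.1232]
ee_rot: [-3.14, 0.001, -2.181]
ft_force: [-3.4, 0.1, 8.3]
finger_gap: 0.0107
```

Call:
drive_tool([
  {"xyz": [0, 0, 0.001], "dr": [0, 0, 0], "grip": 1},
  {"xyz": [0, 0, 0], "dr": [0, 0, 0], "grip": 1},
])

```text
clock: 18.73
eef_pos: [0.5349, 0.1702, 0.1225]
ee_rot: [-3.14, 0.001, -2.181]
ft_force: [-3.7, -0.9, 10.3]
finger_gap: 0.0106
```

```bash
python3 ob.py
```

```text
18.725 [0.5349 0.1702 0.1225] [-3.140e+00  1.000e-03 -2.181e+00] [-3.69 -0.85 10.32] [-0.13   1.086  0.042] -0.767
```

Call:
drive_tool([
  {"xyz": [0.0009, 0.0012, 0.0005], "dr": [0, 0, 0], "grip": 1},
  {"xyz": [0, 0, 0], "dr": [0, 0, 0], "grip": 1},
])

```text
clock: 18.98
eef_pos: [0.5347, 0.1702, 0.1226]
ee_rot: [-3.137, 0.002, -2.181]
ft_force: [-2.4, -1.4, 9.7]
finger_gap: 0.0107
```

Call:
drive_tool([
  {"xyz": [0, 0, 0.001], "dr": [0, 0, 0], "grip": 1},
  {"xyz": [0, 0, 0], "dr": [0, 0, 0], "grip": 1},
])

```text
clock: 19.23
eef_pos: [0.5347, 0.1703, 0.1219]
ee_rot: [-3.137, 0.002, -2.181]
ft_force: [-3.2, -0.9, 12.7]
finger_gap: 0.0106
```

```bash
python3 ob.py
```

```text
19.225 [0.5347 0.1703 0.1219] [-3.137e+00  2.000e-03 -2.181e+00] [-3.2  -0.93 12.74] [-0.207  0.788  0.065] -0.766
```

Call:
drive_tool([
  {"xyz": [0, 0, 0.001], "dr": [0, 0, 0], "grip": 1},
  {"xyz": [0, 0, 0], "dr": [0, 0, 0], "grip": 1},
])

```text
clock: 19.48
eef_pos: [0.5348, 0.1703, 0.1215]
ee_rot: [-3.137, 0.003, -2.181]
ft_force: [-4.6, -1.0, 14.7]
finger_gap: 0.0109
```

```bash
python3 ob.py
```

```text
19.475 [0.5348 0.1703 0.1215] [-3.137e+00  3.000e-03 -2.181e+00] [-4.6  -1.01 14.7 ] [-0.27   1.094  0.019] -0.766
```

Call:
drive_tool([
  {"xyz": [0, 0, 0.0004], "dr": [0, 0, 0.07], "grip": 1},
  {"xyz": [0, 0, 0.0002], "dr": [0, 0, 0.07], "grip": 1},
  {"xyz": [0, 0, 0.0002], "dr": [0, 0, 0.07], "grip": 1},
])

```text
clock: 19.85
eef_pos: [0.5352, 0.1705, 0.1211]
ee_rot: [-3.137, 0.004, -2.393]
ft_force: [-4.5, -0.3, 18.2]
finger_gap: 0.0105
```

```bash
python3 ob.py
```

```text
19.85 [0.5352 0.1705 0.1211] [-3.137  0.004 -2.393] [-4.49 -0.34 18.18] [-0.254  1.014  0.155] -0.555
```

Call:
drive_tool([
  {"xyz": [0, 0, 0.0001], "dr": [0, 0, 0.08], "grip": 1},
  {"xyz": [0, 0, 0.0002], "dr": [0, 0, 0.08], "grip": 1},
  {"xyz": [0, 0, 0.0002], "dr": [0, 0, 0.08], "grip": 1},
])

```text
clock: 20.23
eef_pos: [0.5353, 0.1703, 0.1206]
ee_rot: [-3.138, 0.005, -2.634]
ft_force: [-3.4, -0.8, 18.0]
finger_gap: 0.0104
```

```bash
python3 ob.py
```

```text
20.225 [0.5353 0.1703 0.1206] [-3.138  0.005 -2.634] [-3.41 -0.76 17.95] [-0.419  1.066  0.154] -0.314
```

The stud is turning (0.15 N m) and sinking with the turn. Continue.

Call:
drive_tool([
  {"xyz": [0, 0, 0.00015], "dr": [0, 0, 0.08], "grip": 1},
  {"xyz": [0, 0, 0.00015], "dr": [0, 0, 0.08], "grip": 1},
  {"xyz": [0, 0, 0.00015], "dr": [0, 0, 0.08], "grip": 1},
  {"xyz": [0, 0, 0.00015], "dr": [0, 0, 0.08], "grip": 1},
])

```text
clock: 20.72
eef_pos: [0.5354, 0.17, 0.12]
ee_rot: [-3.139, 0.006, -2.954]
ft_force: [-3.8, -1.5, 16.5]
finger_gap: 0.0104
```

```bash
python3 ob.py
```

```text
20.725 [0.5354 0.17   0.12  ] [-3.139  0.006 -2.954] [-3.82 -1.53 16.48] [-0.497  0.949  0.137] 0.006
```

Call:
drive_tool([
  {"xyz": [0, 0, 0.00015], "dr": [0, 0, 0.08], "grip": 1},
  {"xyz": [0, 0, 0.00015], "dr": [0, 0, 0.08], "grip": 1},
  {"xyz": [0, 0, 0.00015], "dr": [0, 0, 0.08], "grip": 1},
  {"xyz": [0, 0, 0.00015], "dr": [0, 0, 0.08], "grip": 1},
])

```text
clock: 21.22
eef_pos: [0.5354, 0.1698, 0.1194]
ee_rot: [-3.141, 0.007, 3.009]
ft_force: [-3.7, -2.2, 16.6]
finger_gap: 0.0106
```

```bash
python3 ob.py
```

```text
21.225 [0.5354 0.1698 0.1194] [-3.141  0.007  3.009] [-3.67 -2.24 16.62] [-0.659  0.994  0.153] 0.326
```

Call:
drive_tool([
  {"xyz": [0, 0, 0.0002], "dr": [0, 0, 0.08], "grip": 1},
  {"xyz": [0, 0, 0.00015], "dr": [0, 0, 0.08], "grip": 1},
  {"xyz": [0, 0, 0.00015], "dr": [0, 0, 0.08], "grip": 1},
  {"xyz": [0, 0, 0.00015], "dr": [0, 0, 0.08], "grip": 1},
])

```text
clock: 21.72
eef_pos: [0.5353, 0.1696, 0.1188]
ee_rot: [3.141, 0.007, 2.689]
ft_force: [-3.4, -3.5, 17.0]
finger_gap: 0.0107
```

```bash
python3 ob.py
```

```text
21.725 [0.5353 0.1696 0.1188] [3.141 0.007 2.689] [-3.36 -3.52 16.99] [-0.79   1.058  0.204] 0.646
```

Call:
drive_tool([
  {"xyz": [0, 0, 0.0002], "dr": [0, 0, 0.08], "grip": 1},
  {"xyz": [0, 0, 0.00015], "dr": [0, 0, 0.08], "grip": 1},
  {"xyz": [0, 0, 0.00015], "dr": [0, 0, 0.08], "grip": 1},
])

```text
clock: 22.1
eef_pos: [0.5352, 0.1694, 0.1183]
ee_rot: [3.14, 0.006, 2.449]
ft_force: [-4.0, -2.6, 17.5]
finger_gap: 0.0108
```

```bash
python3 ob.py
```

```text
22.1 [0.5352 0.1694 0.1183] [3.14  0.006 2.449] [-3.99 -2.62 17.49] [-0.924  1.095  0.127] 0.886
```

Call:
drive_tool([
  {"xyz": [0, 0, 0.00015], "dr": [0, 0, 0.08], "grip": 1},
  {"xyz": [0, 0, 0.00015], "dr": [0, 0, 0.08], "grip": 1},
  {"xyz": [0, 0, 0.00015], "dr": [0, 0, 0.08], "grip": 1},
])

```text
clock: 22.48
eef_pos: [0.5349, 0.1693, 0.1178]
ee_rot: [3.139, 0.006, 2.209]
ft_force: [-4.5, -3.9, 17.9]
finger_gap: 0.0105
```

```bash
python3 ob.py
```

```text
22.475 [0.5349 0.1693 0.1178] [3.139 0.006 2.209] [-4.5  -3.94 17.91] [-0.906  1.117  0.111] 1.126
```

Call:
drive_tool([
  {"xyz": [0, 0, 0.0001], "dr": [0, 0, 0.06], "grip": 1},
  {"xyz": [0, 0, 0.0001], "dr": [0, 0, 0.06], "grip": 1},
])

```text
clock: 22.72
eef_pos: [0.5349, 0.1693, 0.1175]
ee_rot: [3.138, 0.005, 2.09]
ft_force: [-4.5, -3.2, 17.8]
finger_gap: 0.0107
```

```bash
python3 ob.py
```

```text
22.725 [0.5349 0.1693 0.1175] [3.138 0.005 2.09 ] [-4.48 -3.15 17.81] [-0.972  1.226  0.15 ] 1.245
```

Call:
drive_tool([
  {"xyz": [0, 0, 0.0001], "dr": [0, 0, 0.06], "grip": 1},
  {"xyz": [0, 0, 0.0001], "dr": [0, 0, 0.06], "grip": 1},
])

```text
clock: 22.98
eef_pos: [0.5348, 0.1692, 0.1174]
ee_rot: [3.138, 0.005, 1.97]
ft_force: [-4.4, -4.1, 18.4]
finger_gap: 0.011
```

```bash
python3 ob.py
```

```text
22.975 [0.5348 0.1692 0.1174] [3.138 0.005 1.97 ] [-4.43 -4.07 18.4 ] [-0.981  1.288  0.137] 1.365
```

Call:
drive_tool([
  {"xyz": [0, 0, 0], "dr": [0, 0, 0.06], "grip": 1},
  {"xyz": [0, 0, 0], "dr": [0, 0, 0.06], "grip": 1},
])

```text
clock: 23.22
eef_pos: [0.5347, 0.1692, 0.1174]
ee_rot: [3.137, 0.004, 1.85]
ft_force: [-5.5, -3.8, 18.2]
finger_gap: 0.0107
```

```bash
python3 ob.py
```

```text
23.225 [0.5347 0.1692 0.1174] [3.137 0.004 1.85 ] [-5.46 -3.8  18.16] [-1.003  1.4    0.202] 1.485
```

z stopped at 0.1174 although I kept turning, so the flange seems home. Ease off and check the resting height: first contact was about 0.1243, so 0.1198 is expected.

Call:
drive_tool([
  {"xyz": [0, 0, -0.002], "dr": [0, 0, 0], "grip": 1},
  {"xyz": [0, 0, -0.001], "dr": [0, 0, 0], "grip": 1},
  {"xyz": [0, 0, 0], "dr": [0, 0, 0], "grip": 1},
])

```text
clock: 23.6
eef_pos: [0.5346, 0.1692, 0.1187]
ee_rot: [3.138, 0.004, 1.852]
ft_force: [-1.7, -1.7, 10.8]
finger_gap: 0.0107
```

Call:
drive_tool([
  {"xyz": [0, 0, -0.001], "dr": [0, 0, 0], "grip": 1},
  {"xyz": [0, 0, 0], "dr": [0, 0, 0], "grip": 1},
])

```text
clock: 23.85
eef_pos: [0.5345, 0.1692, 0.1191]
ee_rot: [3.138, 0.004, 1.851]
ft_force: [-1.6, -2.9, 6.5]
finger_gap: 0.0107
```

```bash
python3 ob.py; python3 pics9.py 11
```

```text
23.85 [0.5345 0.1692 0.1191] [3.138 0.004 1.851] [-1.59 -2.88  6.47] [-0.631  0.202  0.063] 1.483
```

View pics/scene11b.png

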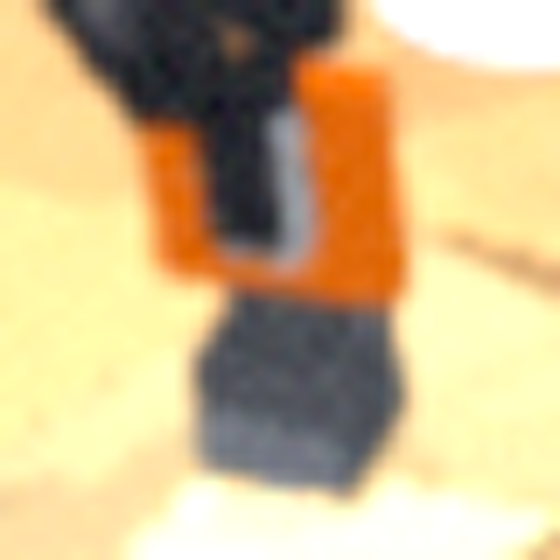

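Resting height is about 0.1200, so the sink is about 4.4–4.5 mm and the stud is home. Unwind a bit within the play, then lift the key off.

Call:
drive_tool([
  {"xyz": [0, 0, -0.001], "dr": [0, 0, -0.05], "grip": 1},
  {"xyz": [0, 0, -0.003], "dr": [0, 0, 0], "grip": 1},
  {"xyz": [0, 0, -0.005], "dr": [0, 0, 0], "grip": 1},
  {"xyz": [0, 0, -0.008], "dr": [0, 0, 0], "grip": 1},
])

```text
clock: 24.75
eef_pos: [0.5332, 0.17, 0.1346]
ee_rot: [3.141, 0.001, 1.901]
ft_force: [1.0, 0.6, -0.3]
finger_gap: 0.0106
```

Call:
drive_tool([
  {"xyz": [0, 0, -0.02], "dr": [0, 0, 0], "grip": 1},
  {"xyz": [0, 0, -0.03], "dr": [0, 0, 0], "grip": 1},
  {"xyz": [0, 0, -0.03], "dr": [0, 0, 0], "grip": 1},
  {"xyz": [0, 0, 0], "dr": [0, 0, 0], "grip": 1},
])

```text
clock: 25.25
eef_pos: [0.5343, 0.1713, 0.2181]
ee_rot: [3.135, -0.0, 1.902]
ft_force: [-0.1, -1.0, -0.5]
finger_gap: 0.0108
```

```bash
python3 ob.py; python3 - <<'E'
from h import *
g=dict(np.load('top1.npz'));s=dict(np.load('scene1.npz'))
hsv=cv2.cvtColor(g['pixels'],cv2.COLOR_RGB2HSV)
# mat centre from top picture: mat crop ellipse (120..465, 90..430)/7.8 + (250,150)
print('mat top',bp(g,250+293/7.8-.5,150+260/7.8-.5,.004))
# scene image 1.5x: mat ellipse approx x 388..453, y 322..364
print('mat scene',bp(s,(388+453)/3,(322+364)/3,.004))
delta([.545,-.11,.15],np.pi)
E
python3 pics9.py 12
```

```text
25.25 [0.5343 0.1713 0.2181] [ 3.135 -0.     1.902] [-0.14 -1.   -0.52] [ 0.017 -0.032  0.035] 1.434
mat top [ 0.55070001 -0.12129629]
mat scene [ 0.54561832 -0.12155608]
t 25.25 pos [0.5343 0.1713 0.2181] rot [ 3.1353e+00 -2.0000e-04  1.9021e+00] j6 1.434 F [-0.1 -1.  -0.5] gap 0.0108
shift [-0.2695 -0.0818  0.0675] turn [ 0.0056  0.0037 -1.2395]
```

View pics/scene12b.png

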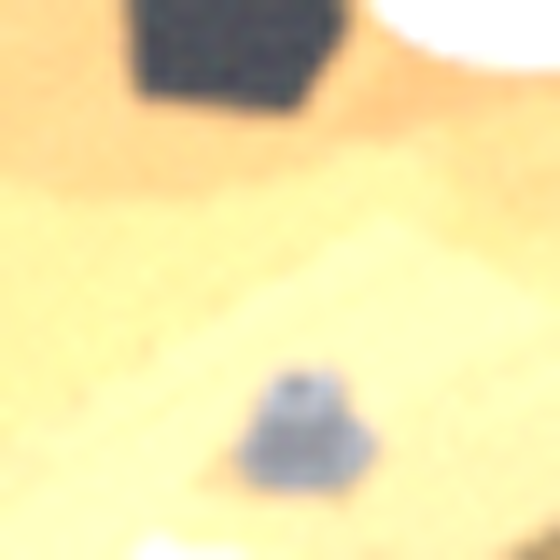

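Check the stud height from depth now.

```bash
python3 - <<'E'
from h import *
for tag in('2','12'):
  for n,w in(('scene',(168,194,180,204)),('top',(176,193,164,182))):
    g=dict(np.load(f'{n}{tag}.npz'));X=cloud(g)[w[0]:w[1],w[2]:w[3]].reshape(-1,3);X=X[~np.isnan(X[:,0])]
    if n=='top' and tag=='12': continue
    lid=np.median(X[np.abs(X[:,2]-.0625)<.003][:,2]);c=np.array([.533,.1685])
    X=X[np.hypot(*(X[:,:2]-c).T)<.022]
    h,e=np.histogram(X[:,2]-lid,np.arange(-.003,.028,.0015));print(tag,n,lid.round(4),h)
    H=X[X[:,2]-lid>.0155];print('  head top med',(np.median(H[:,2])-lid).round(4))
E
```

```text
2 scene 0.0632 [ 0 28 30  1  0  4  7 15  9  4  3  1  3  4  2  2 15  3  0  0]
  head top med 0.0215
2 top 0.0628 [ 5 51 55  6  0  0 16 31 13  0  3  0  0  1  1  3 18 21  1  0]
  head top med 0.0225
12 scene 0.0632 [10 24 16 12  9 10  3  2  3  3  5  1  3  7  4  5  0  0  0  0]
  head top med 0.0177
```

The head top is now 17.7–18 mm above the lid (it was 22.5), so the flange is flush. Carry the key to the mat, whose centre is about (0.548,-0.121).

Call:
drive_tool([
  {"xyz": [0, 0, 0], "dr": [0.006, 0, -0.18], "grip": 1},
  {"xyz": [0, 0, 0], "dr": [0, 0, -0.18], "grip": 1},
  {"xyz": [0, 0, 0], "dr": [0, 0, -0.18], "grip": 1},
  {"xyz": [0, 0, 0], "dr": [0, 0, -0.18], "grip": 1},
  {"xyz": [0, 0, 0], "dr": [0, 0, -0.18], "grip": 1},
  {"xyz": [0, 0, 0], "dr": [0, 0, -0.18], "grip": 1},
  {"xyz": [0, 0, 0], "dr": [0, 0, -0.16], "grip": 1},
])

```text
clock: 26.52
eef_pos: [0.5327, 0.1701, 0.2142]
ee_rot: [-3.138, -0.005, -3.136]
ft_force: [-0.1, 0.5, 0.0]
finger_gap: 0.011
```

Call:
drive_tool([
  {"xyz": [-0.002, -0.04, 0], "dr": [0, 0, 0], "grip": 1},
  {"xyz": [-0.003, -0.055, 0], "dr": [0, 0, 0], "grip": 1},
  {"xyz": [-0.003, -0.055, 0], "dr": [0, 0, 0], "grip": 1},
  {"xyz": [-0.003, -0.055, 0], "dr": [0, 0, 0], "grip": 1},
  {"xyz": [-0.002, -0.055, 0], "dr": [0, 0, 0], "grip": 1},
  {"xyz": [0, -0.026, 0], "dr": [0, 0, 0], "grip": 1},
  {"xyz": [0, 0, 0.03], "dr": [0, 0, 0], "grip": 1},
  {"xyz": [0, 0, 0.03], "dr": [0, 0, 0], "grip": 1},
  {"xyz": [0, 0, 0], "dr": [0, 0, 0], "grip": 1},
])

```text
clock: 27.65
eef_pos: [0.5431, -0.1152, 0.1526]
ee_rot: [-3.141, -0.011, 3.141]
ft_force: [-1.1, 0.3, -0.5]
finger_gap: 0.0104
```

```bash
python3 - <<'E'
from h import *
delta([.547,-.116,.0571],np.pi)
g=grab('scene');save(g['pixels'][120:250,210:330],'s13',4.5);g=grab('top');save(g['pixels'][140:220,240:350],'t13',6)
E
```

```text
t 27.65 pos [ 0.5431 -0.1152  0.1526] rot [-3.1409 -0.0108  3.1414] j6 -0.323 F [-1.1  0.3 -0.5] gap 0.0104
shift [-0.005  -0.0007  0.0954] turn [-0.0007 -0.0108 -0.0002]
```

View pics/s13.png

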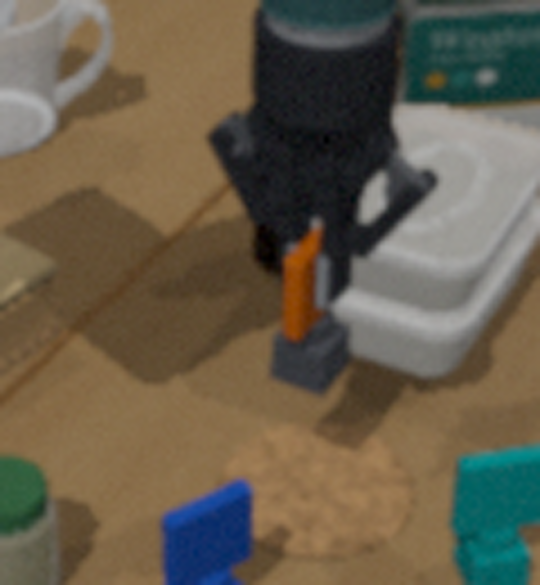

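The key is upright at (310,330) above the mat, which is clear at (320,490). Descend.

Call:
drive_tool([
  {"xyz": [-0.004, 0, 0.04], "dr": [0, 0, 0], "grip": 1},
  {"xyz": [0, 0, 0.03], "dr": [0, 0, 0], "grip": 1},
  {"xyz": [0, 0, 0.015], "dr": [0, 0, 0], "grip": 1},
  {"xyz": [0, 0, 0], "dr": [0, 0, 0], "grip": 1},
  {"xyz": [0, 0, 0], "dr": [0, 0, 0], "grip": 1},
])

```text
clock: 28.38
eef_pos: [0.551, -0.1167, 0.0723]
ee_rot: [-3.138, -0.001, -3.141]
ft_force: [-0.7, 0.1, -1.4]
finger_gap: 0.0104
```

```bash
python3 -c "
from h import *
delta([.547,-.116,.0571],np.pi)"
```

```text
t 28.375 pos [ 0.551  -0.1167  0.0723] rot [-3.1376e+00 -1.2000e-03 -3.1412e+00] j6 -0.322 F [-0.7  0.1 -1.4] gap 0.0104
shift [0.004  0.0007 0.0152] turn [-0.004  -0.0012  0.0004]
```

Call:
drive_tool([
  {"xyz": [0.003, 0, 0.008], "dr": [-0.004, -0.001, 0], "grip": 1},
  {"xyz": [0, 0, 0.005], "dr": [0, 0, 0], "grip": 1},
  {"xyz": [0, 0, 0.001], "dr": [0, 0, 0], "grip": 1},
  {"xyz": [0, 0, 0], "dr": [0, 0, 0], "grip": 1},
])

```text
clock: 28.88
eef_pos: [0.5464, -0.1163, 0.0572]
ee_rot: [3.141, -0.003, -3.141]
ft_force: [-1.9, 1.3, 5.0]
finger_gap: 0.011
```

Call:
drive_tool([
  {"xyz": [0, 0, 0.001], "dr": [0, 0, 0], "grip": 1},
  {"xyz": [0, 0, 0], "dr": [0, 0, 0], "grip": 1},
])

```text
clock: 29.12
eef_pos: [0.5465, -0.1164, 0.0572]
ee_rot: [3.141, -0.003, -3.141]
ft_force: [-4.3, 1.0, 11.3]
finger_gap: 0.0108
```

The key is down on the mat. Ease off and open gently to about 40 mm.

Call:
drive_tool([
  {"xyz": [0, 0, -0.0015], "dr": [0, 0, 0], "grip": 1},
  {"xyz": [0, 0, 0], "dr": [0, 0, 0], "grip": 0.85},
  {"xyz": [0, 0, 0], "dr": [0, 0, 0], "grip": 0.7},
  {"xyz": [0, 0, 0], "dr": [0, 0, 0], "grip": 0.5},
  {"xyz": [0, 0, 0], "dr": [0, 0, 0], "grip": 0.5},
  {"xyz": [0, 0, 0], "dr": [0, 0, 0], "grip": 0.5},
], newtons=20)

```text
clock: 29.88
eef_pos: [0.5465, -0.1163, 0.0571]
ee_rot: [3.141, -0.003, -3.141]
ft_force: [0.2, -0.1, -0.0]
finger_gap: 0.0426
```

```bash
python3 - <<'E'
from h import *
g=grab('scene');save(g['pixels'][120:250,210:330],'s14',4.5)
E
```

```text
(no output)
```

View pics/s14.png

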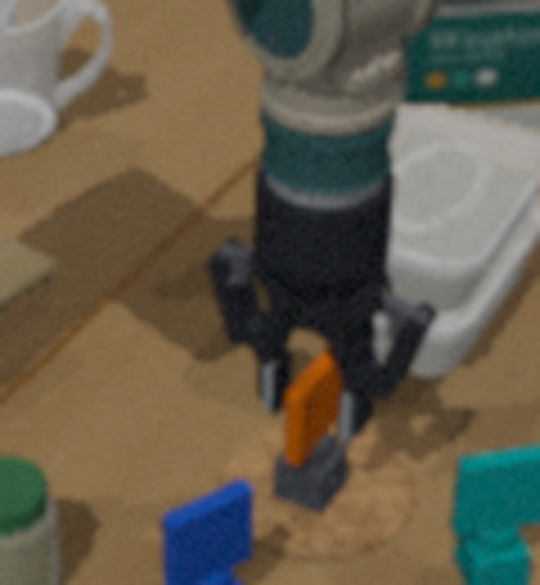

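The fingers are clear on both sides and the key stands on the mat at (310,440). Withdraw upward.

Call:
drive_tool([
  {"xyz": [0, 0, -0.015], "dr": [0, 0, 0], "grip": 0.5},
  {"xyz": [0, 0, -0.03], "dr": [0, 0, 0], "grip": 0.5},
  {"xyz": [0, 0, -0.05], "dr": [0, 0, 0], "grip": 0.5},
  {"xyz": [0, 0, -0.05], "dr": [0, 0, 0], "grip": 0.5},
  {"xyz": [0, 0, -0.03], "dr": [0, 0, 0], "grip": 0.5},
  {"xyz": [0, 0, 0], "dr": [0, 0, 0], "grip": 0.5},
  {"xyz": [0, 0, 0], "dr": [0, 0, 0], "grip": 0.5},
])

```text
clock: 30.8
eef_pos: [0.5465, -0.1163, 0.2318]
ee_rot: [3.141, -0.004, -3.141]
ft_force: [-0.5, -0.1, -0.2]
finger_gap: 0.0426
```

```bash
python3 ob.py; python3 - <<'E'
from h import *
for n in('scene','top'):
    g=grab(n);save(g['pixels'],n+'15',1.5)
X=cloud(load('scene'));g=load('scene');hsv=cv2.cvtColor(g['pixels'],cv2.COLOR_RGB2HSV)
m=np.zeros(hsv.shape[:2],bool);m[180:240,262:300]=1;m&=(hsv[...,0]<14)&(hsv[...,1]>190)&(hsv[...,2]>90)
P=X[m];print(P[:,2].max(),np.median(P,0))
Y=cloud(load('scene'))[168:194,180:204].reshape(-1,3);Y=Y[np.hypot(Y[:,0]-.533,Y[:,1]-.1685)<.018]
print('stud top over lid',np.percentile(Y[:,2],90)-.0632)
E
```

```text
30.8 [ 0.5465 -0.1163  0.2318] [ 3.141 -0.004 -3.141] [-0.47 -0.05 -0.24] [ 0.027  0.033 -0.016] -0.325
0.09392737345538166 [ 0.54071585 -0.12043406  0.07044994]
stud top over lid 0.01766762542879896
```

View pics/scene15.png

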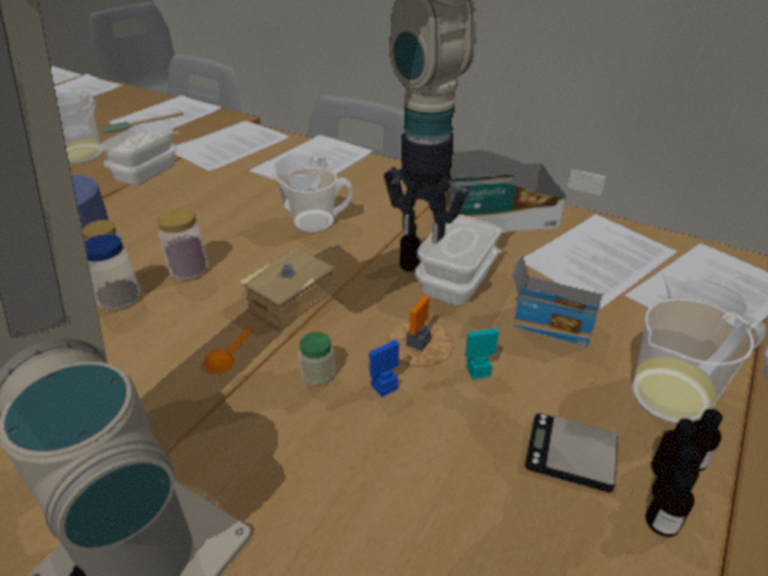

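View pics/top15.png

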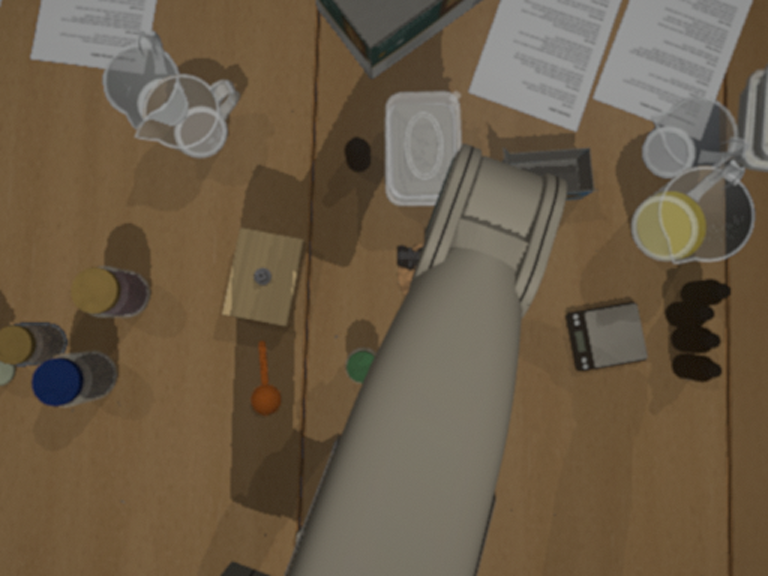

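The key stands upright on the mat (scene (420,325)), the stud is flush (288,270), and the jar (317,358), scoop (222,358) and bottle (409,250) are where they started. The arm is clear. Handing in.

```bash
python3 -c "
from h import *
print(finish_job())"
```

```text
the job is handed in; nothing more can be done
None
```

The stud is driven flush into the lid, the orange key stands upright on the cork mat, and the job is handed in at about 31 s.

- **Finding the fit:** The first few probes rested on the stud's head instead of seating, because my outline fits from the two cameras disagreed by up to about 6 mm. Measuring from the depth images fixed this. Those light touches stayed under about 10 N.
- **Driving:** I turned the key about 2.25 rad clockwise. The wrist read 16.5–18.4 N while the stud sank, which I put at a peak lid push of about 2.5 mm. I stopped when the height stopped falling. The last step, about 0.12 rad, gave no further sink.
- **Stud check:** The stud's top went from about 22 mm to 17.7 mm above the lid, against 18 mm expected when flush. The easing-off height also gave about 4.4–4.5 mm of sink.
- **Final pictures:** The key's handle top reads about 94–98 mm, so it stands upright. The bottle, jar, scoop and the blue and turquoise look-alikes appear unmoved. The last top view was partly hidden by the arm, so the key and look-alikes were checked in the scene view only.

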